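# Ready a glass pane and its blind foot for gluing

## Robot

A 7-joint arm with a two-finger parallel gripper is mounted at the origin on the work surface. World frame = base frame: x ahead of the robot, y to its left, z up, the work surface at z = 0. Lengths are in m, angles in rad, forces in N, time in s.
With the tool pointing down it reaches from about 0.425 to 0.875 m from the base axis. Payload 9.9 kg.
Tool frame: the origin (TCP) lies at the very end of the fingers, on their centre line; the grasp point (between the pads) lies 19 mm behind it (r.grasp_offset is the distance from the TCP to the grasp point, in m); z points along the fingers, y is the direction in which the jaws open and shut (so a half turn about z gives the same grasp; the last joint's range is limited). The gripper opens to 85 mm and grips with 20 to 120 N. Pads are 22 mm wide; open, the fingers measure 114 mm over their backs; the gripper's body (76 mm by 85 mm) begins 54 mm behind the grasp point. The pads swing forward as they close: fully open they stand 13 mm farther back than shut.
Start: joints at [1.082, 0.576, 0.025, 1.437, -0.015, 1.129, -0.057], TCP at [0.266, -0.62, 0.231] pointing down, gripper open.
Joint ranges: [-2.76, 2.76], [-0.34, 2.15], [-1.52, 1.57], [0.19, 2.46], [-1.09, 4.23], [0.17, 1.99], [-2.82, 2.82]. Speed limits (rad/s): [2.22, 2.22, 3.01, 3.01, 3.14, 3.14, 3.14].

## Interface

Orientations are given as a unit quaternion [x, y, z, w].
In Python, from plant import sense, capture, camera_info, workorder, r gives the robot as it stands.
- The arm moves only by the tool play_rows, never from a script. Its argument "increments" is a list of rows, each an object with "twist": the turn, a rotation vector about the tool's x, y, z scaled (see below), a list of three; "xyz": the shift along the tool's x, y, z scaled (see below), a list of three; "jaw": the opening, from 0 (shut) to 1 (fully open). A call has 1 to 5 rows; each row is the pose to reach, as a shift and turn from the pose commanded when the call began, along the tool's axes at that moment, turning the shorter way round; what a row does not reach only later rows make up. The controller multiplies each number of a shift by 0.2 m and each number of a turn by pi rad. A row lasts 1/8 s, in which the tool goes at most 62.5 mm and 10.7 degrees, less where a joint would pass 70% of its speed; a pose out of reach is approached as far as the arm can. A call with a number of a shift or a turn outside -1 to 1 is refused whole. A call with a gripper value outside its range is refused whole. The fingers move at their own pace and stop on an object; "squeeze" is the grip in N (left out, the last holds). Time passes only in rows, so rows that repeat a pose let the fingers close. It gives the time, the measured TCP pose, the force and the opening at its end, in the units of the state.
- sense(): the state, without advancing time (a new reading comes with each control period).
- capture(name): name is "side" or "top" or "wrist"; returns the picture (480x640x3 uint8, red, green, blue); there is no depth.
- camera_info(name): a dict with "mtx" (3x3 intrinsics, pixels), "extrinsics" (4x4, takes a point from camera to world coordinates). Camera axes: x right, y up, looking along -z (the intrinsics and any distortion apply to the point x, -y, -z); pixel columns grow to the right and rows downward; lengths in m; the calibration is good to about 2 mm. A picture is of the moment at which its call begins: read the wrist's pose just before it. camera_info takes no time and is no camera call; for the wrist camera it gives the pose at the moment of the call.
- workorder.finish_job(): hands the job in, once; it reports no verdict.
The state is a dict: "time": time; "q": joint angles; "qd": joint speeds; "joint_efforts": joint torques, N m; "eef_pos": TCP position; "ee_rot": TCP orientation; "force": force on the tool from outside, world axes, zero at the start; "ft_torque": the same for the moment, N m; "finger_gap": finger opening in m.
Only numpy, scipy, OpenCV 4.12 (cv2) and the standard library are available. Lean on these libraries where they do the work, as an engineer would, in place of code of your own. Each camera call takes 0.05 s, during which the arm holds its last target.

## Task

Get a glass pane and its metal foot ready for gluing: lift the pane out of the wooden stand, slide it upright into the slot of the grey bonding block until it is fully home and centred along the slot, and let go. Then pick up the square aluminium foot, find by feel which end has the blind hole by sliding that end well onto the level gauge pin (two thirds of the pin or more), and draw it off again. Finish while holding the foot still in the gripper, hole pointing straight up for the glue, clear of everything and at least 20 cm above the bench; the program ends with the foot in the gripper, and the tape, adhesive bottle, hammer and scraper stay where they are.

Things in the scene. Friction and masses are not known exactly. Their poses are not given: they have to be found in the camera images.
- pane: Green glass pane with a blue tape band across its faces (band 86 to 98 mm up), loose, about 0.28 kg, 100 mm wide (own x) x 10 mm thick (own y) x 110 mm high (own z). Origin: centre of its bottom edge; own z points up to its top edge. Starts upright in the stand's slot. It is the same either way round.
- stand: Wooden stand, fixed, 130 x 80 mm foot, with one slot along its own x: 14 mm wide, slot floor 15 mm and cheeks' top 37 mm above the bench. Origin: centre of its underside on the bench.
- block: Grey bonding block with orange lips, fixed, base 130 x 76 mm, jaws 120 mm long. Slot along its own x, open at both ends: 12.5 mm wide, floor 10 mm above the bench, straight walls up to 30 mm, then lips flaring to about 18 mm at the top, 42 mm. Origin: centre of its underside on the bench, below the slot; a pane fully home has its bottom edge 10 mm above this origin.
- gauge: Plug gauge, fixed: blue post 24 mm deep, 34 mm wide, top 86 mm up, on a dark base plate 90 x 70 x 8 mm (35 mm in front of the post's face to 55 mm behind). A level steel pin, 9 mm thick, 32 mm long, axis 70 mm above the bench, points along own -x, roughly towards the robot. Origin: on the bench below the pin's root at the post's front face.
- pin_tip (a point): Centre of the free end of the gauge pin, 70 mm above the bench; same axes as the gauge (the pin runs from here along +x to the post).
- foot: Square aluminium foot, loose, about 0.18 kg, 66 mm long (own x) x 34 x 34 mm, lying on a long side at any heading. Origin: its centre. A round blind hole, 18 mm wide, 36 mm deep, is in the middle of the end towards own +x; the other end is blank. From above both ends look alike (a thin dark line 11 mm from each).
- hole_mouth (a point): Centre of the mouth of the foot's blind hole, in its end face, 33 mm from the foot's centre along the foot's +x, which points out of the hole.
- tape: Yellow roll of tape lying flat, 64 mm across, 22 mm high, loose; a bystander. Origin: centre of its underside.
- adhesive: Adhesive bottle with an orange cap, 48 mm across, 130 mm high, loose; a bystander. Origin: centre of its underside.
- hammer: Hammer lying on the bench, loose; a bystander. Handle along its own x, head towards own +x.
- scraper: Flat scraper, 170 mm long, lying on the bench, loose; a bystander. Handle along its own x.
Mind the look-alikes: they are no part of the job. There is more than one size of the foot; the one meant has the size given above. Leave any green look-alike of the gauge alone.

How it is judged:
By the outcome, as a careful person would: the job done as asked, in the order asked, and still so for the second after the job is handed in, while the arm keeps its last pose, push and grip.
It also fails if it takes over 64 s, if anything falls off the work surface, if the arm or the gripper's body presses on something with over 40 N, if the wrist force passes 120 N, or if a joint passes its speed limit or range.

## Working session

There is one attempt and no reset: what is moved stays moved. The work goes in short steps, Python scripts to look and compute and a tool call to move; the robot and the scene stay as the last step left them, time stands still between calls to the robot, and variables do not carry over. Pictures are saved under pics/ and viewed, and the job is handed in when it is done.

Besides the shell and the picture viewer there is one more tool, called as name(argument=value, ...) on one line, values as JSON. play_rows: Moves the arm, as the interface text tells. Shifts and turns lie within -1 to 1; 1 stands for 0.2 m of shift or pi rad of turn. Its arguments: {"type":"object","properties":{"increments":{"type":"array","items":{"type":"object","properties":{"twist":{"type":"array","items":{"type":"number"}},"xyz":{"type":"array","items":{"type":"number"}},"jaw":{"type":"number"}}}},"squeeze":{"type":"number"}},"required":["increments"]}

```bash
mkdir -p pics; ls; python3 - <<'E'
from plant import sense, capture, camera_info, workorder, r
import cv2,numpy as np
s=sense();print(s)
print(r.grasp_offset)
for n in("side","top","wrist"):
    c=camera_info(n);print(n,c)
    im=capture(n);cv2.imwrite(f"pics/{n}0.png",im[:,:,::-1])
E
```

```text
pics
{'time': 0.0, 'q': array([ 1.08219699,  0.57653427,  0.02483793,  1.43791553, -0.01498399,
        1.12898726, -0.05649997]), 'qd': array([-5.80032332e-04, -1.00553417e-03,  4.76167049e-04,  3.71960793e-04,
       -1.24645088e-03, -2.13484363e-04, -5.69321190e-05]), 'joint_efforts': array([-8.90619667e-04, -7.65779543e+01,  2.25038499e+00, -2.85975087e+01,
        1.53989933e-02,  1.25552126e-02, -2.24868393e-05]), 'eef_pos': array([ 0.26566343, -0.62002957,  0.23043841]), 'ee_rot': array([ 9.79582050e-01,  2.01043077e-01, -2.14547585e-04, -8.01740840e-04]), 'force': array([0.12620691, 0.01360974, 0.43702306]), 'ft_torque': array([-0.00587068, -0.03074074, -0.05408327]), 'finger_gap': 0.08507179294202111}
0.0187
side {'mtx': array([[455.89755353,   0.        , 316.55596912],
       [  0.        , 455.89755353, 239.59547702],
       [  0.        ,   0.        ,   1.        ]]), 'extrinsics': array([[-0.9431184 ,  0.23323088, -0.23691989,  0.33837271],
       [-0.33211063, -0.69346612,  0.63938038,  0.56286126],
       [-0.01517267,  0.68169502,  0.73147911,  0.73202491],
       [
[... 402 characters left out ...]
3],
       [-1.05503286e-03,  1.14031191e-01,  9.93476610e-01,
         1.27711353e+00],
       [ 0.00000000e+00,  0.00000000e+00,  0.00000000e+00,
         1.00000000e+00]])}
wrist {'mtx': array([[383.23913929,   0.        , 323.23498989],
       [  0.        , 383.23913929, 236.12969345],
       [  0.        ,   0.        ,   1.        ]]), 'extrinsics': array([[ 3.94899868e-01,  8.80716501e-01,  2.61519673e-01,
         3.31510807e-01],
       [-9.18723923e-01,  3.78769898e-01,  1.11712655e-01,
        -5.90725400e-01],
       [-6.68600829e-04, -2.84379693e-01,  9.58711502e-01,
         3.72999108e-01],
       [ 0.00000000e+00,  0.00000000e+00,  0.00000000e+00,
         1.00000000e+00]])}
```

View pics/top0.png

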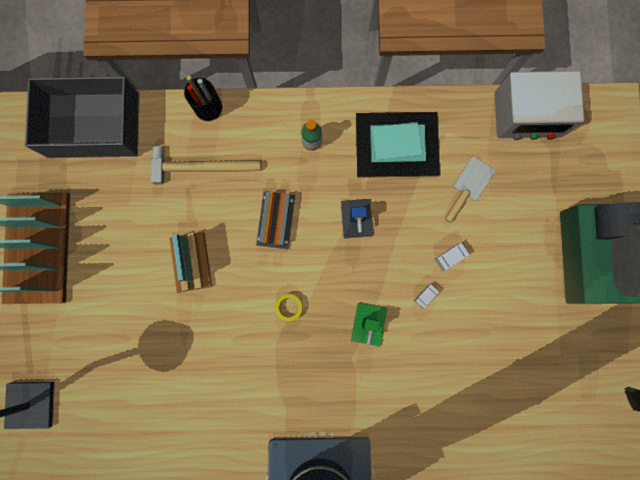

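View pics/side0.png

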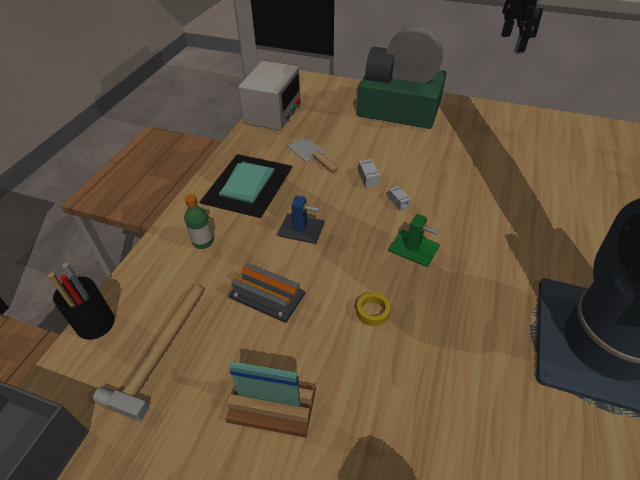

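View pics/wrist0.png

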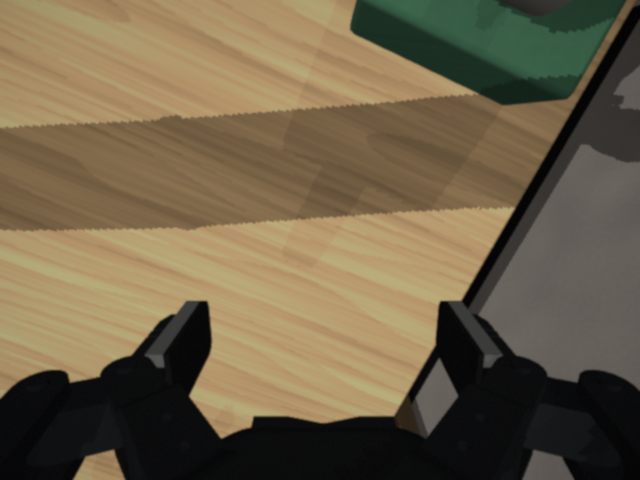

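```bash
cat > h.py <<'E'
from plant import sense, capture, camera_info, workorder, r
import cv2,numpy as np
from scipy.spatial.transform import Rotation as R
def ray(n,u,v,c=None):
    c=c or camera_info(n);E=c['extrinsics'];K=c['mtx']
    d=np.array([(u-K[0,2])/K[0,0],-(v-K[1,2])/K[1,1],-1.]);return E[:3,3],E[:3,:3]@d
def atz(n,u,v,z,c=None):
    o,d=ray(n,u,v,c);return o+d*(z-o[2])/d[2]
def proj(n,p,c=None):
    c=c or camera_info(n);E=c['extrinsics'];K=c['mtx']
    q=E[:3,:3].T@(np.asarray(p)-E[:3,3]);return np.array([K[0,0]*q[0]/-q[2]+K[0,2],K[1,1]*-q[1]/-q[2]+K[1,2]])
def crop(src,out,x0,y0,x1,y1,f):
    im=cv2.imread(src)[y0:y1,x0:x1];cv2.imwrite(out,cv2.resize(im,None,fx=f,fy=f,interpolation=cv2.INTER_CUBIC))
E
python3 - <<'E'
from h import *
ims=[('top0',160,220,240,300),('top0',245,180,325,260),('top0',330,190,410,270),('top0',400,230,480,310)]
t=[]
for n,a,b,c,d in ims:
    im=cv2.imread(f'pics/{n}.png')[b:d,a:c];t.append(cv2.resize(im,(300,300),interpolation=cv2.INTER_CUBIC)if 0 else cv2.resize(im,(300,300),interpolation=cv2.INTER_CUBIC))
cv2.imwrite('pics/c0.png',np.vstack([np.hstack(t[:2]),np.hstack(t[2:])]))
ims=[('side0',205,350,335,450),('side0',215,250,315,325),('side0',265,185,335,250),('side0',340,145,420,225)]
t=[]
for n,a,b,c,d in ims:
    im=cv2.imread(f'pics/{n}.png')[b:d,a:c];t.append(cv2.resize(im,(400,300),interpolation=cv2.INTER_CUBIC))
cv2.imwrite('pics/c1.png',np.vstack([np.hstack(t[:2]),np.hstack(t[2:])]))
E
```

```text
(no output)
```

View pics/c0.png

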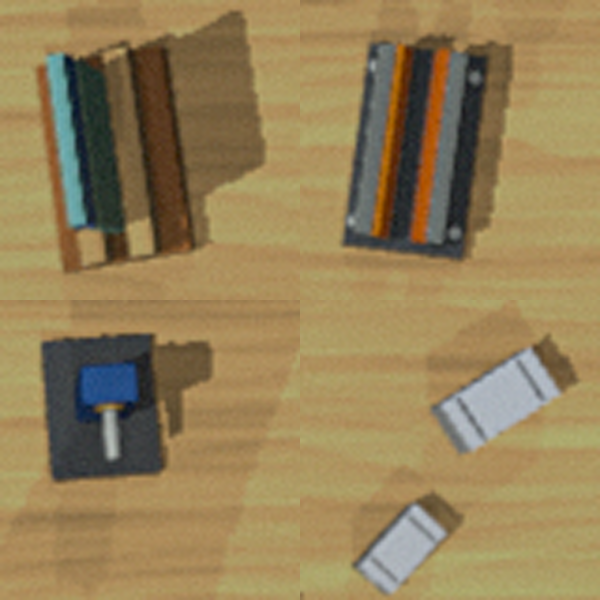

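View pics/c1.png

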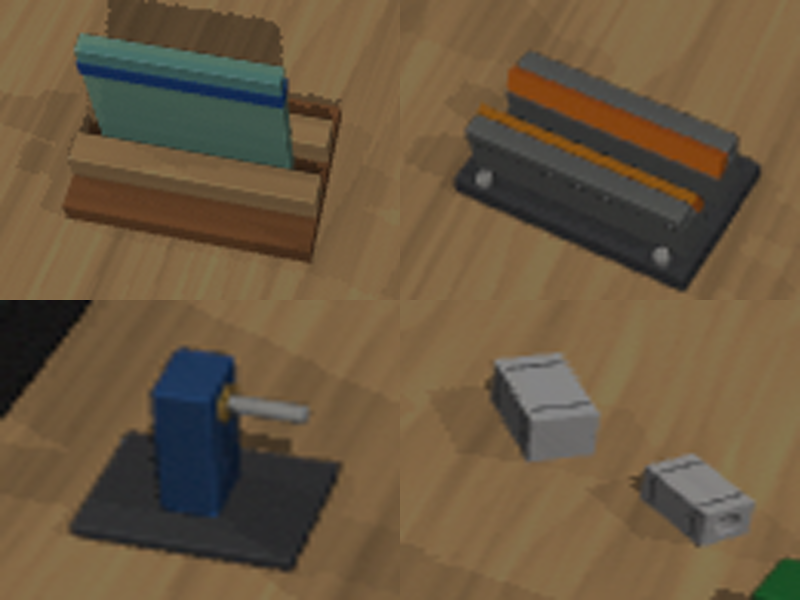

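```bash
python3 - <<'E'
from h import *
def px(x,y,a,b): return a+(x+.5)/3.75-.5, b+(y+.5)/3.75-.5
def show(n,pts,a,b,z):
    P=np.array([atz('top',*px(x,y,a,b),z)[:2] for x,y in pts]);print(n,P.round(4).tolist(),'mean',P.mean(0).round(4));return P
P=show('pane',[(48,57),(68,53),(88,225),(68,228)],160,220,.125)
print(np.degrees(np.arctan2(*(P[0]+P[1]-P[2]-P[3])[::-1])))
P=show('block',[(70,43),(187,57),(162,258),(42,247)],245,180,.008)
print(np.degrees(np.arctan2(*(P[0]+P[1]-P[2]-P[3])[::-1])),np.linalg.norm(P[0]-P[3]),np.linalg.norm(P[0]-P[1]))
P=show('gauge plate',[(42,42),(154,35),(163,168),(53,180)],330,190,.008)
print(np.degrees(np.arctan2(*(P[0]+P[1]-P[2]-P[3])[::-1])))
P=show('tip/root',[(111,160),(109,108)],330,190,.07)
P=show('foot',[(132,108),(228,48),(262,90),(168,150)],400,230,.034)
print(np.degrees(np.arctan2(*(P[1]+P[2]-P[0]-P[3])[::-1])),np.linalg.norm(P[0]-P[1]),np.linalg.norm(P[0]-P[3]))
E
```

```text
pane [[0.5703, 0.3066], [0.5725, 0.2952], [0.4738, 0.2825], [0.4723, 0.2938]] mean [0.5222 0.2945]
7.39250955381859
block [[0.6868, 0.1231], [0.6765, 0.0487], [0.5482, 0.0658], [0.5564, 0.1414]] mean [0.617  0.0947]
-7.782763513316384 0.13165233268456072 0.07517165921455411
gauge plate [[0.6601, -0.0616], [0.6635, -0.133], [0.5782, -0.1363], [0.5717, -0.0667]] mean [ 0.6184 -0.0994]
2.795225116340897
tip/root [[0.5761, -0.0991], [0.6076, -0.0986]] mean [ 0.5919 -0.0989]
foot [[0.5169, -0.2746], [0.5531, -0.3353], [0.5267, -0.3551], [0.4907, -0.2956]] mean [ 0.5219 -0.3152]
-59.04004840971347 0.07066917990174484 0.033588236146536055
```

play_rows(increments=[{"xyz": [0.89, -0.45, -0.05], "twist": [0, 0, 0], "jaw": 1}, {"xyz": [0.89, -0.45, -0.05], "twist": [0, 0, 0], "jaw": 1}, {"xyz": [0.89, -0.45, -0.05], "twist": [0, 0, 0], "jaw": 1}, {"xyz": [0.89, -0.45, -0.05], "twist": [0, 0, 0], "jaw": 1}])

```text
time: 0.65
eef_pos: [0.398, -0.4632, 0.2414]
ee_rot: [0.979, 0.205, 0.001, -0.001]
force: [0.1, -0.5, -0.1]
finger_gap: 0.0853
```

play_rows(increments=[{"xyz": [0.89, -0.45, -0.05], "twist": [0, 0, 0], "jaw": 1}, {"xyz": [0.89, -0.45, -0.05], "twist": [0, 0, 0], "jaw": 1}, {"xyz": [0.89, -0.45, -0.05], "twist": [0, 0, 0], "jaw": 1}, {"xyz": [0.89, -0.45, -0.05], "twist": [0, 0, 0], "jaw": 1}])

```text
time: 1.15
eef_pos: [0.5252, -0.3105, 0.2511]
ee_rot: [0.979, 0.204, 0.001, -0.001]
force: [-0.2, -0.3, -0.0]
finger_gap: 0.0851
```

```bash
cat >> h.py <<'E'
def shot(n,tag):
    s=sense();c=camera_info(n);im=capture(n)[:,:,::-1];cv2.imwrite(f'pics/{tag}.png',im)
    import pickle;pickle.dump((s,c),open(f'pics/{tag}.pkl','wb'));return s,c
def load(tag):
    import pickle;return pickle.load(open(f'pics/{tag}.pkl','rb'))
def go(pos,yaw=None,Rt=None,s=None):
    s=s or sense();R0=R.from_quat(s['ee_rot']);d=R0.inv().apply(np.array(pos)-s['eef_pos'])/0.2
    if Rt is None: Rt=R.from_euler('z',yaw,degrees=True)*R.from_euler('x',180,degrees=True)
    t=(R0.inv()*Rt).as_rotvec()/np.pi
    print('pos',s['eef_pos'].round(4),'yaw',R0.as_euler('zyx',degrees=True).round(2),'xyz',d.round(4),'twist',t.round(4),'t',s['time'],'F',s['force'].round(1),'gap',round(s['finger_gap'],4))
E
python3 - <<'E'
from h import *
shot('wrist','w1');go([.522,-.315,.25],23)
E
```

```text
pos [ 0.5246 -0.3115  0.2511] yaw [-2.3480e+01  4.0000e-02 -1.7992e+02] xyz [-0.0191  0.0109  0.0055] twist [-0.0003 -0.0004  0.0027] t 1.2 F [1.6 0.6 0.7] gap 0.0855
```

View pics/w1.png

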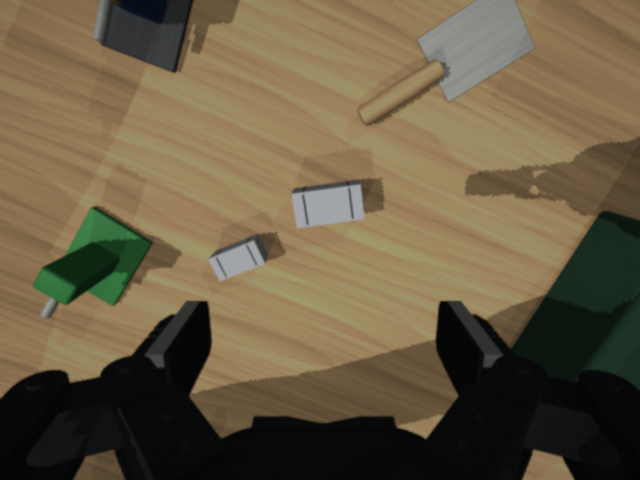

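```bash
python3 - <<'E'
from h import *
s,c=load('w1')
crop('pics/w1.png','pics/w1c.png',190,150,390,300,4)
P=np.array([atz('wrist',u,v,.034,c)[:2] for u,v in [(293,192),(360,184),(363.5,219),(297,227)]])
print(P.mean(0),np.linalg.norm(P[0]-P[1]),np.linalg.norm(P[0]-P[3]));d=P[1]+P[2]-P[0]-P[3];print(np.degrees(np.arctan2(d[1],d[0])))
go([.52,.2945,.25],7.4)
E
```

```text
[ 0.52310573 -0.31546775] 0.06366402445421786 0.034437226145790194
-59.4049234764671
pos [ 0.5246 -0.3115  0.2511] yaw [-2.3480e+01  4.0000e-02 -1.7992e+02] xyz [ 1.1861 -2.7882  0.0097] twist [-0.0004 -0.0003  0.0893] t 1.2 F [1.6 0.6 0.7] gap 0.0855
```

View pics/w1c.png

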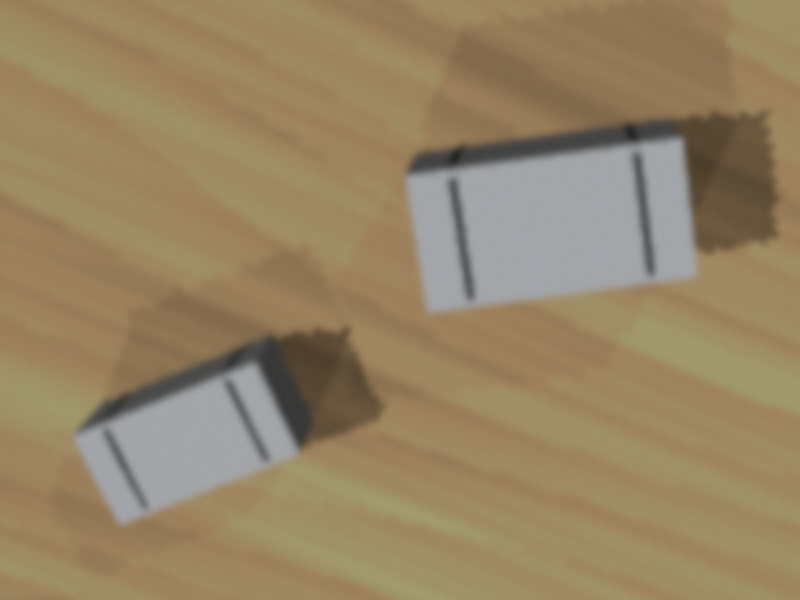

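play_rows(increments=[{"xyz": [0.4, -0.93, 0], "twist": [0, 0, 0], "jaw": 1}, {"xyz": [0.4, -0.93, 0], "twist": [0, 0, 0], "jaw": 1}, {"xyz": [0.4, -0.93, 0], "twist": [0, 0, 0], "jaw": 1}, {"xyz": [0.4, -0.93, 0], "twist": [0, 0, 0], "jaw": 1}])

```text
time: 1.7
eef_pos: [0.522, -0.11, 0.2514]
ee_rot: [0.979, 0.203, -0.0, -0.0]
force: [0.1, -0.3, 0.7]
finger_gap: 0.0855
```

play_rows(increments=[{"xyz": [0.45, -0.93, 0], "twist": [0, 0, 0.089], "jaw": 1}, {"xyz": [0.45, -0.93, 0], "twist": [0, 0, 0.089], "jaw": 1}, {"xyz": [0.45, -0.93, 0], "twist": [0, 0, 0.089], "jaw": 1}, {"xyz": [0.45, -0.93, 0], "twist": [0, 0, 0.089], "jaw": 1}, {"xyz": [0.45, -0.93, 0], "twist": [0, 0, 0.089], "jaw": 1}])

```text
time: 2.33
eef_pos: [0.5323, 0.0938, 0.251]
ee_rot: [0.998, 0.063, -0.0, 0.0]
force: [-1.0, -1.3, 0.7]
finger_gap: 0.0853
```

```bash
python3 - <<'E'
from h import *
shot('wrist','w2');go([.52,.2945,.25],7.4)
crop('pics/w2.png','pics/w2c.png',220,0,470,200,3.2)
E
```

```text
pos [0.5323 0.092  0.2511] yaw [-7.0800e+00 -2.0000e-02  1.7992e+02] xyz [ 0.0637 -1.0123  0.004 ] twist [ 0.0004  0.0001 -0.0018] t 2.375 F [ 0.2 -0.1  0. ] gap 0.0856
```

View pics/w2.png

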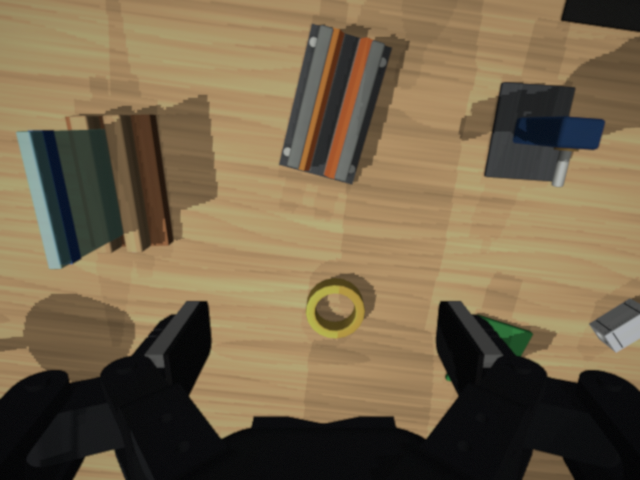

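View pics/w2c.png

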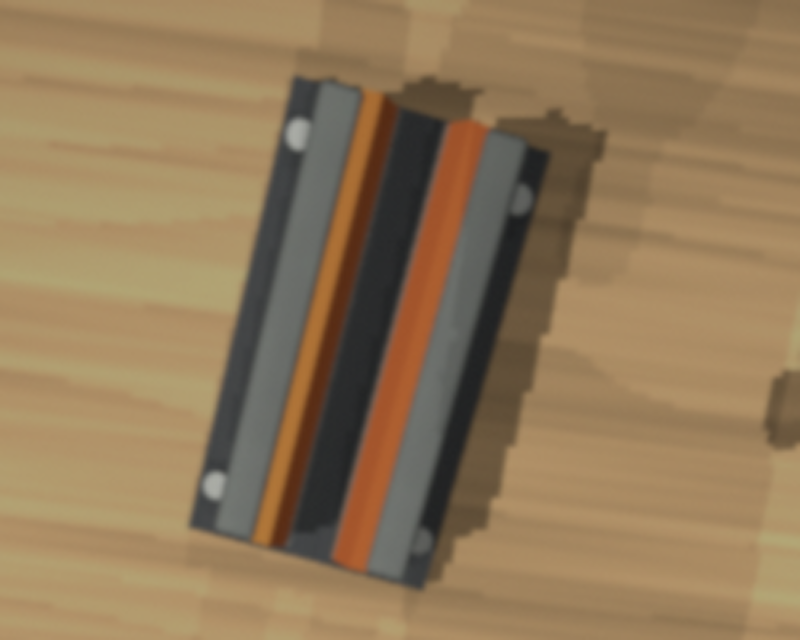

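```bash
python3 - <<'E'
from h import *
s,c=load('w2')
q=lambda x,y:(220+(x+.5)/3.2-.5,(y+.5)/3.2-.5)
def ln(a,b,z): return atz('wrist',*q(*a),z,c)[:2],atz('wrist',*q(*b),z,c)[:2]
Ls=dict(lout=((320,80),(217,530)),lg=((362,88),(252,542)),lb=((383,93),(270,545)),rl=((449,122),(333,560)),rg=((490,130),(368,572)),rout=((527,140),(405,580)))
ref=None
for k,(a,b) in Ls.items():
    A,B=ln(a,b,.042);d=A-B;u=d/np.linalg.norm(d);n=np.array([-u[1],u[0]])
    print(k,A.round(4),B.round(4),np.degrees(np.arctan2(d[1],d[0])).round(2),np.linalg.norm(d).round(4),'off',n@((A+B)/2)-0)
A,B=ln((383,93),(270,545),.042)
C,D=ln((443,117),(333,560),.03)
for z in(.005,.008,.01):
  P=np.array([atz('wrist',*q(*p),z,c)[:2] for p in[(293,77),(550,150),(424,588),(190,527)]]);print(z,P.mean(0),np.linalg.norm(P[0]-P[3]),np.linalg.norm(P[0]-P[1]));d=P[0]+P[1]-P[2]-P[3];print(np.degrees(np.arctan2(d[1],d[0])))
for u,v,z in[]: pass
# jaws center at .042 from outer corners
P=np.array([atz('wrist',*q(*p),.042,c)[:2] for p in[(320,80),(527,140),(405,580),(217,530)]]);print('jaw',P.mean(0),np.linalg.norm(P[0]-P[1]))
E
python3 -c "
from h import *
crop('pics/w2.png','pics/w2p.png',0,100,200,280,3.3)
crop('pics/w2.png','pics/w2g.png',470,60,630,200,5)"
```

```text
lout [0.6795 0.1162] [0.5624 0.131 ] -7.19 0.1181 off 0.2003037666616993
lg [0.6791 0.1052] [0.5603 0.1208] -7.45 0.1198 off 0.19233646340905325
lb [0.6786 0.0997] [0.5601 0.1156] -7.63 0.1196 off 0.18892001459956206
rl [0.6741 0.0818] [0.5581 0.0973] -7.6 0.117 off 0.17023697342787256
rg [0.6736 0.071 ] [0.556  0.0869] -7.73 0.1186 off 0.1608645067205506
rout [0.6725 0.061 ] [0.5551 0.0761] -7.31 0.1183 off 0.14605287603042438
0.005 [0.61787827 0.09591249] 0.13050823916369797 0.07625849229871534
-7.566508914441126
0.008 [0.61776594 0.09597529] 0.1295004075585834 0.07566959676852106
-7.5665089144411235
0.01 [0.61769105 0.09601717] 0.12882851982184038 0.07527699974839153
-7.566508914441128
jaw [0.61736382 0.09605538] 0.05560971760030193
```

View pics/w2g.png

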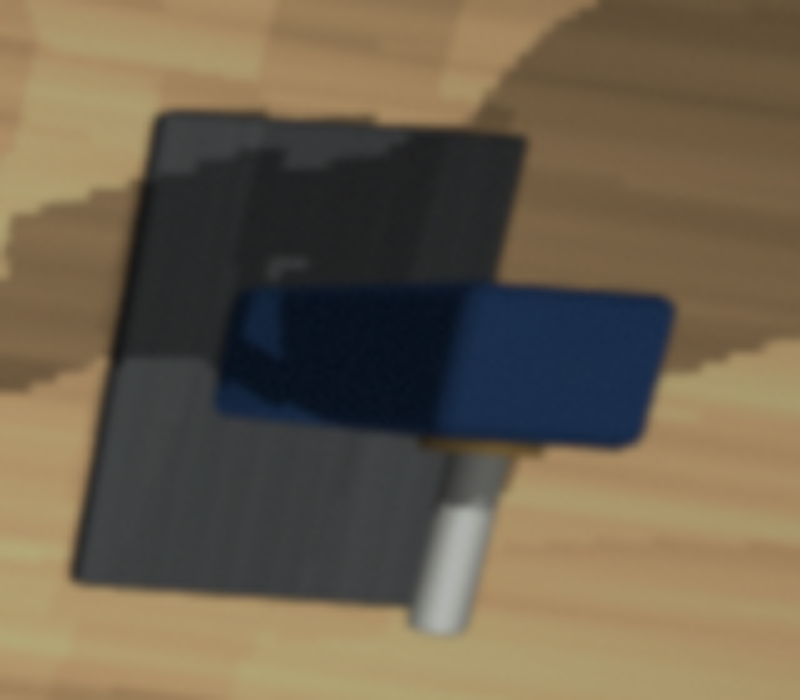

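```bash
python3 - <<'E'
from h import *
s,c=load('w2')
q=lambda x,y:(470+(x+.5)/5-.5,60+(y+.5)/5-.5)
f=lambda pts,z:np.array([atz('wrist',*q(*p),z,c)[:2] for p in pts])
P=f([(160,113),(525,137),(73,580)],.008);print('plate',P.round(4),P[1]+P[2]);print((P[1]+P[2])/2, np.linalg.norm(P[0]-P[1]),np.linalg.norm(P[0]-P[2]));d=P[0]-P[2];print(np.degrees(np.arctan2(d[1],d[0])))
P=f([(474,285),(675,297),(640,447),(437,430)],.086);print('post',P.round(4),P.mean(0));d=P[0]+P[1]-P[2]-P[3];print(np.degrees(np.arctan2(d[1],d[0])))
print('tip',f([(437,626)],.07), 'root',f([(480,455)],.07), 'sil tip near top z.0745', f([(440,630)],.0745))
E
```

```text
plate [[ 0.6605 -0.0579]
 [ 0.6652 -0.1273]
 [ 0.5732 -0.0632]] [ 1.23834963 -0.1904126 ]
[ 0.61917481 -0.0952063 ] 0.0694629481637109 0.08750168723185545
3.4090309679045063
post [[ 0.6311 -0.0793]
 [ 0.6333 -0.1105]
 [ 0.6109 -0.1126]
 [ 0.6094 -0.0802]] [ 0.62116281 -0.09563384]
3.765582298778643
tip [[ 0.57825988 -0.0994162 ]] root [[ 0.60666751 -0.09799922]] sil tip near top z.0745 [[ 0.5780211  -0.09728464]]
```

View pics/w2p.png

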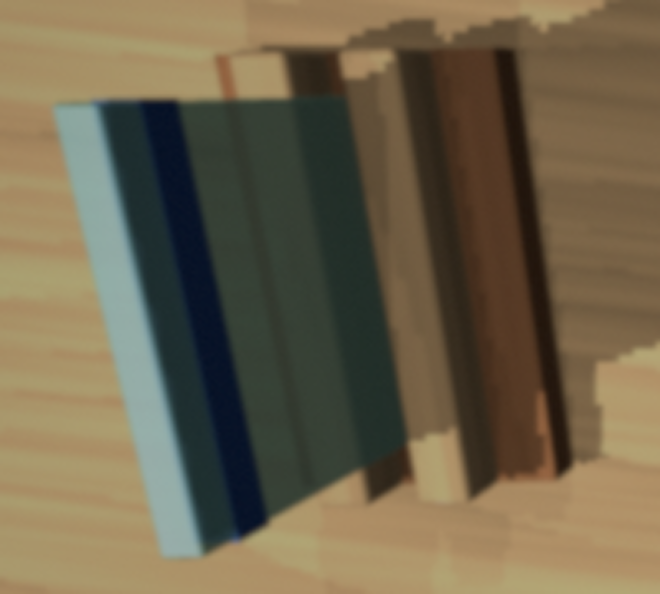

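play_rows(increments=[{"xyz": [0.06, -1, 0], "twist": [0, 0, 0], "jaw": 1}, {"xyz": [0.06, -1, 0], "twist": [0, 0, 0], "jaw": 1}, {"xyz": [0.06, -1, 0], "twist": [0, 0, 0], "jaw": 1}, {"xyz": [0.06, -1, 0], "twist": [0, 0, 0], "jaw": 1}])

```text
time: 2.88
eef_pos: [0.5188, 0.296, 0.2509]
ee_rot: [0.998, 0.064, -0.0, -0.0]
force: [-0.2, -0.2, -0.1]
finger_gap: 0.0853
```

```bash
python3 - <<'E'
from h import *
shot('wrist','w3');go([.522,.2945,.25],7.4)
crop('pics/w3.png','pics/w3c.png',200,60,440,300,2.5)
E
```

```text
pos [0.5191 0.2954 0.2509] yaw [-7.2600e+00 -2.0000e-02 -1.7998e+02] xyz [0.0138 0.0065 0.0042] twist [-0.0001  0.0001 -0.0008] t 2.925 F [0.1 0.8 0.7] gap 0.0853
```

View pics/w3c.png

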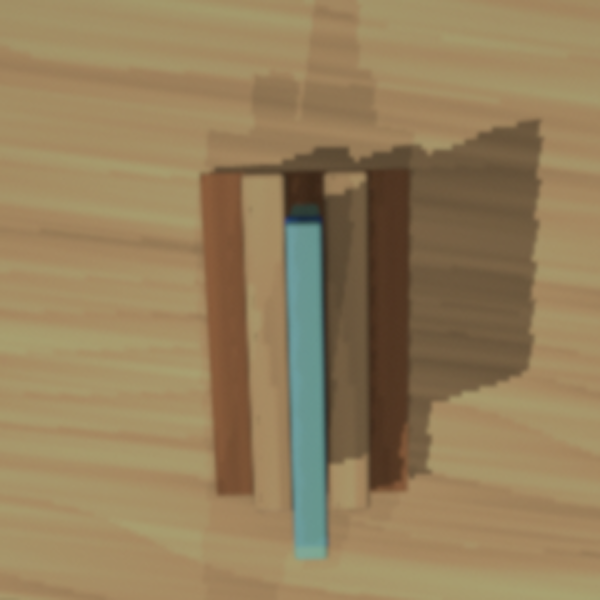

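```bash
python3 - <<'E'
from h import *
s,c=load('w3')
q=lambda x,y:(200+(x+.5)/2.5-.5,60+(y+.5)/2.5-.5)
P=np.array([atz('wrist',*q(*p),.125,c)[:2] for p in[(287,221),(322,221),(327,557),(295,557)]])
print(P,P.mean(0),np.linalg.norm(P[0]-P[3]),np.linalg.norm(P[0]-P[1]));d=P[0]+P[1]-P[2]-P[3];print(np.degrees(np.arctan2(d[1],d[0])))
P=np.array([atz('wrist',*q(*p),.037,c)[:2] for p in[(242,177),(368,172),(370,507),(257,509)]]);print('stand',P.mean(0));d=P[0]+P[1]-P[2]-P[3];print(np.degrees(np.arctan2(d[1],d[0])))
go([.522,.2945,.085],7.4)
E
```

```text
[[0.57242944 0.30995167]
 [0.57365734 0.30045767]
 [0.47529328 0.28581498]
 [0.47405021 0.29543201]] [0.52385757 0.29791408] 0.09944493109727333 0.00957307539621298
8.43130254528617
stand [0.52076746 0.29700198]
8.82422556382416
pos [0.5191 0.2954 0.2509] yaw [-7.2600e+00 -2.0000e-02 -1.7998e+02] xyz [0.0141 0.0068 0.8292] twist [-0.0001  0.0001 -0.0008] t 2.925 F [0.1 0.8 0.7] gap 0.0853
```

play_rows(increments=[{"xyz": [0.02, -0.003, 0.3], "twist": [0, 0, -0.004], "jaw": 1}, {"xyz": [0.02, -0.003, 0.55], "twist": [0, 0, -0.004], "jaw": 1}, {"xyz": [0.02, -0.003, 0.72], "twist": [0, 0, -0.004], "jaw": 1}, {"xyz": [0.02, -0.003, 0.82], "twist": [0, 0, -0.004], "jaw": 1}, {"xyz": [0.02, -0.003, 0.825], "twist": [0, 0, -0.004], "jaw": 0.6}])

```text
time: 3.55
eef_pos: [0.5234, 0.291, 0.0851]
ee_rot: [0.998, 0.067, -0.001, 0.002]
force: [0.0, -0.2, 0.5]
finger_gap: 0.0697
```

play_rows(increments=[{"xyz": [0, 0, 0], "twist": [0, 0, 0], "jaw": 0.0}, {"xyz": [0, 0, 0], "twist": [0, 0, 0], "jaw": 0.0}, {"xyz": [0, 0, 0], "twist": [0, 0, 0], "jaw": 0.0}, {"xyz": [0, 0, 0], "twist": [0, 0, 0], "jaw": 0.0}, {"xyz": [0, 0, 0], "twist": [0, 0, 0], "jaw": 0.0}], squeeze=40)

```text
time: 4.18
eef_pos: [0.5233, 0.2955, 0.0872]
ee_rot: [0.998, 0.069, 0.001, -0.0]
force: [-1.2, -0.3, 6.7]
finger_gap: 0.0093
```

```bash
python3 - <<'E'
from h import *
shot('wrist','w4');shot('side','s4');go([.522,.2945,.085],7.4);print(sense()['force'],sense()['ft_torque'])
a=cv2.imread('pics/w4.png');b=cv2.imread('pics/s4.png')
crop('pics/s4.png','pics/s4c.png',190,300,350,460,3.75)
E
```

```text
pos [0.5233 0.2955 0.0872] yaw [-7.9100e+00  8.0000e-02 -1.7995e+02] xyz [-0.007   0.0042  0.011 ] twist [-0.0002 -0.0005  0.0028] t 4.275 F [-1.6 -0.1  7.2] gap 0.0093
[-1.59991604 -0.08722933  7.18379909] [-0.06742749  0.08739039  0.01571061]
```

View pics/w4.png

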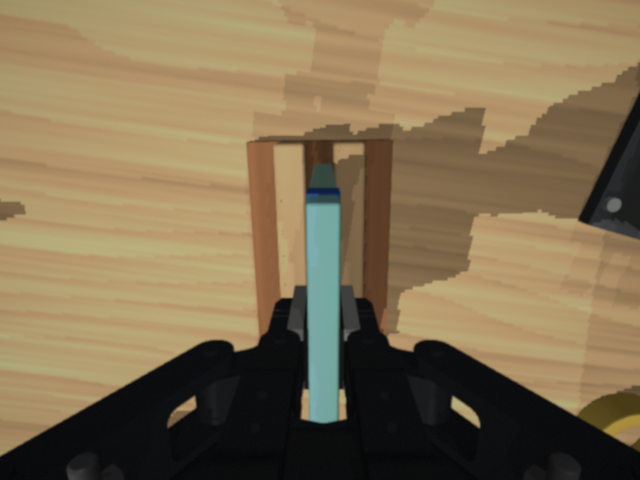

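View pics/s4c.png

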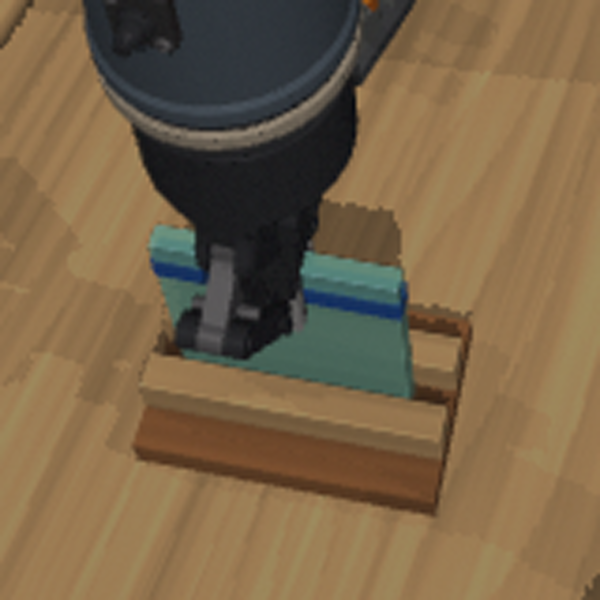

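```bash
python3 - <<'E'
from h import *
s,c=load('w4')
for v in(193,200,203,422): print(v,atz('wrist',323,v,.125,c), (R.from_quat(s['ee_rot']).inv().apply(atz('wrist',323,v,.125,c)-s['eef_pos'])).round(4))
crop('pics/w4.png','pics/w4c.png',280,170,370,230,8)
go([.523,.2955,.18],8)
go([.6173,.0955,.18],-7.5)
E
```

```text
193 [0.57563872 0.30393649 0.125     ] [ 0.0531 -0.0011 -0.0377]
200 [0.57369883 0.3036652  0.125     ] [ 0.0511 -0.0011 -0.0377]
203 [0.57286122 0.30354806 0.125     ] [ 0.0503 -0.0011 -0.0377]
422 [0.49954049 0.29329425 0.125     ] [-0.0237 -0.0011 -0.0378]
pos [0.5233 0.2955 0.0872] yaw [-7.9100e+00  8.0000e-02 -1.7995e+02] xyz [-6.00e-04 -3.00e-04 -4.64e-01] twist [-0.0002 -0.0005 -0.0005] t 4.275 F [-1.6 -0.1  7.2] gap 0.0093
pos [0.5233 0.2955 0.0872] yaw [-7.9100e+00  8.0000e-02 -1.7995e+02] xyz [ 0.3289  1.055  -0.4642] twist [-0.0003 -0.0005  0.0856] t 4.275 F [-1.6 -0.1  7.2] gap 0.0093
```

View pics/w4c.png

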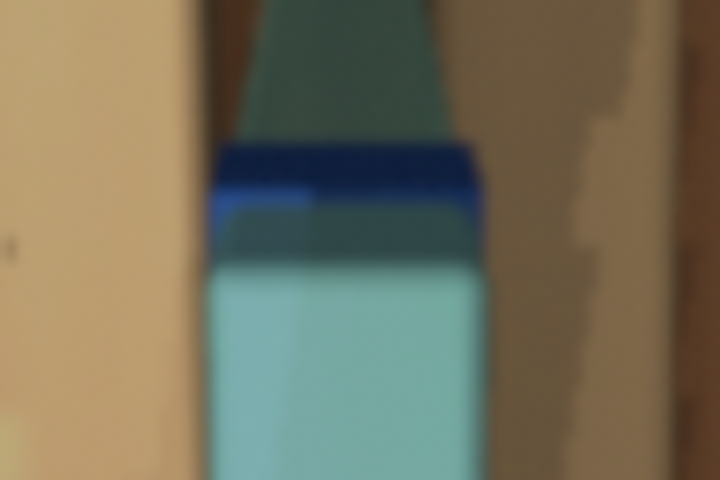

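play_rows(increments=[{"xyz": [0, 0, -0.1], "twist": [0, 0, 0], "jaw": 0.0}, {"xyz": [0, 0, -0.25], "twist": [0, 0, 0], "jaw": 0.0}, {"xyz": [0, 0, -0.42], "twist": [0, 0, 0], "jaw": 0.0}, {"xyz": [0, 0, -0.5], "twist": [0, 0, 0], "jaw": 0.0}])

```text
time: 4.78
eef_pos: [0.5231, 0.2953, 0.1877]
ee_rot: [0.998, 0.069, 0.001, -0.0]
force: [-0.5, 0.6, -3.8]
finger_gap: 0.0096
```

```bash
python3 - <<'E'
from h import *
shot('side','s5');shot('wrist','w5');go([.6173,.0955,.187],-7.5);print(sense()['force'],sense()['ft_torque'])
crop('pics/s5.png','pics/s5c.png',190,250,350,450,3)
crop('pics/w5.png','pics/w5c.png',280,170,370,230,8)
E
```

```text
pos [0.5233 0.2955 0.1875] yaw [-7.9000e+00  1.1000e-01 -1.7993e+02] xyz [0.3282 1.0548 0.0022] twist [-0.0004 -0.0006  0.0855] t 4.875 F [-0.3  1.3 -3.3] gap 0.0093
[-0.29610671  1.33990733 -3.30862425] [ 0.00991965 -0.03342075 -0.07696355]
```

View pics/s5c.png

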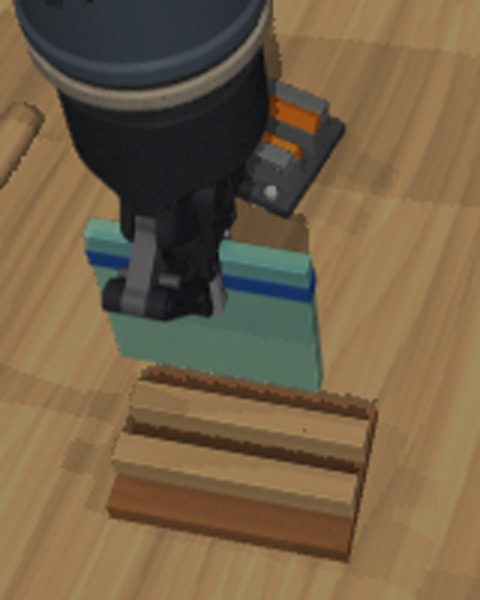

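View pics/w5c.png

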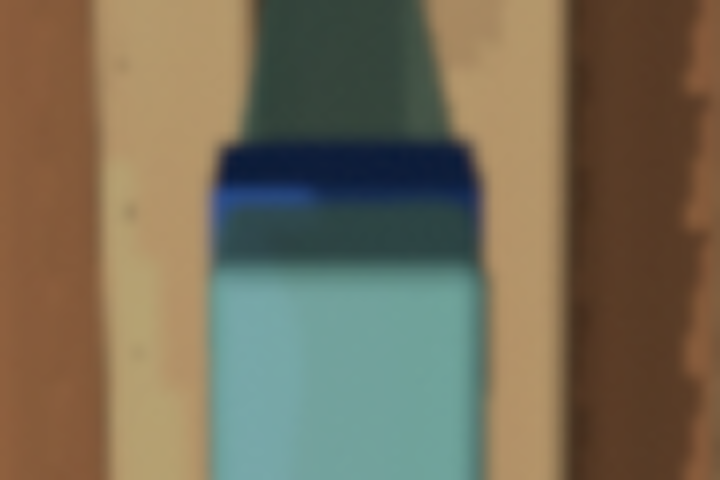

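play_rows(increments=[{"xyz": [0.08, 0.25, 0], "twist": [0, 0, 0], "jaw": 0.0}, {"xyz": [0.16, 0.53, 0], "twist": [0, 0, 0], "jaw": 0.0}])

```text
time: 5.12
eef_pos: [0.5685, 0.1942, 0.1846]
ee_rot: [0.998, 0.07, -0.001, 0.0]
force: [1.4, -0.2, -2.9]
finger_gap: 0.0091
```

play_rows(increments=[{"xyz": [0.08, 0.26, 0], "twist": [0, 0, 0.03], "jaw": 0.0}, {"xyz": [0.14, 0.45, 0], "twist": [0, 0, 0.06], "jaw": 0.0}, {"xyz": [0.165, 0.528, 0], "twist": [0, 0, 0.085], "jaw": 0.0}, {"xyz": [0.165, 0.528, 0], "twist": [0, 0, 0.085], "jaw": 0.0}])

```text
time: 5.62
eef_pos: [0.6158, 0.0927, 0.1845]
ee_rot: [0.998, -0.066, -0.001, 0.001]
force: [-0.9, 0.8, -3.4]
finger_gap: 0.0096
```

```bash
python3 - <<'E'
from h import *
shot('wrist','w6');go([.6170,.0949,.1265],-7.5);print(sense()['force'],sense()['ft_torque'])
E
```

```text
pos [0.6154 0.0945 0.1848] yaw [ 7.3400e+00 -1.3000e-01  1.7999e+02] xyz [ 0.0082 -0.0031  0.2914] twist [0.0002 0.0007 0.0009] t 5.675 F [-0.3  0.6 -3. ] gap 0.0094
[-0.34157419  0.62264799 -2.9686702 ] [ 0.08140679  0.01728455 -0.02382619]
```

View pics/w6.png

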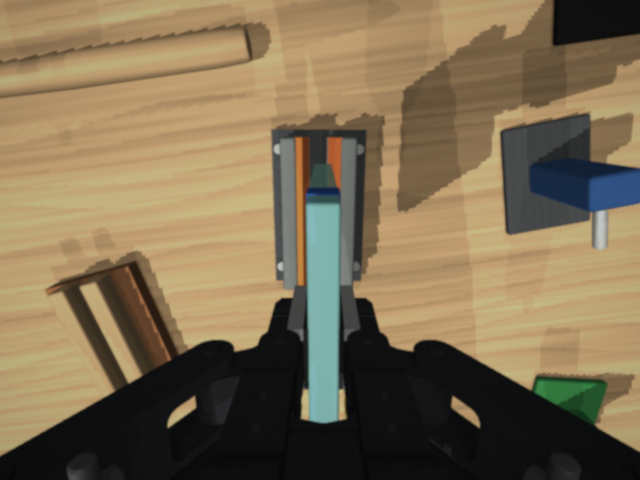

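```bash
python3 - <<'E'
from h import *
crop('pics/w6.png','pics/w6c.png',265,120,375,200,7)
E
```

```text
(no output)
```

View pics/w6c.png

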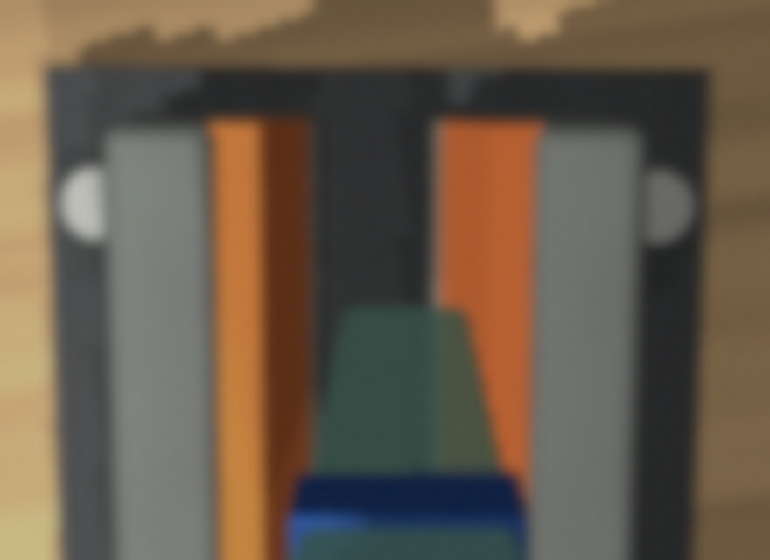

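```bash
python3 - <<'E'
from h import *
s,c=load('w6');R0=R.from_quat(s['ee_rot'])
q=lambda x,y:(265+(x+.5)/7-.5,120+(y+.5)/7-.5)
def t(x,y,z): return (R0.inv().apply(atz('wrist',*q(x,y),z,c)-s['eef_pos'])).round(4)
zt=s['eef_pos'][2]
print('jaw far',t(374.5,128,.042),'l/r outer',t(107,128,.042),t(642,128,.042))
print('slot bottom far',t(374.5,118,.03))
print('pane top far edge',t(407,575,zt+.0377), 'pane bottom',t(406,305,zt-.0723))
print('jaw at y=450',t((117+632)/2,450,.042), 'base far',t(378,70,.009))
E
```

```text
jaw far [ 0.061  -0.0044  0.1424] l/r outer [ 0.0609 -0.0319  0.1423] [0.061  0.0232 0.1424]
slot bottom far [ 0.0616 -0.0045  0.1544]
pane top far edge [ 0.0504 -0.001  -0.0378] pane bottom [ 0.05   -0.0011  0.0722]
jaw at y=450 [ 0.0277 -0.0045  0.1424] base far [ 0.0662 -0.0044  0.1753]
```

```bash
python3 - <<'E'
from h import *
for i in range(3):
    s,c=shot('wrist','w7%d'%i);print(s['time'],s['eef_pos'].round(4),c['extrinsics'][:3,3].round(4),np.abs(s['qd']).max().round(4))
shot('side','s7'); shot('top','t7')
crop('pics/w72.png','pics/w7c.png',265,120,375,200,7)
go([.6170,.0949,.1265],-7.5)
E
```

```text
5.675 [0.6154 0.0945 0.1848] [0.6867 0.0865 0.3271] 0.0274
5.725 [0.6153 0.0956 0.1851] [0.6866 0.0876 0.3274] 0.0134
5.775 [0.6153 0.096  0.1854] [0.6865 0.0881 0.3278] 0.0086
pos [0.6157 0.0957 0.1861] yaw [ 7.2600e+00 -2.0000e-02 -1.7998e+02] xyz [0.0069 0.0035 0.2981] twist [-0.0001  0.0002  0.0013] t 5.925 F [ 0.1  0.4 -3.2] gap 0.0096
```

View pics/w7c.png

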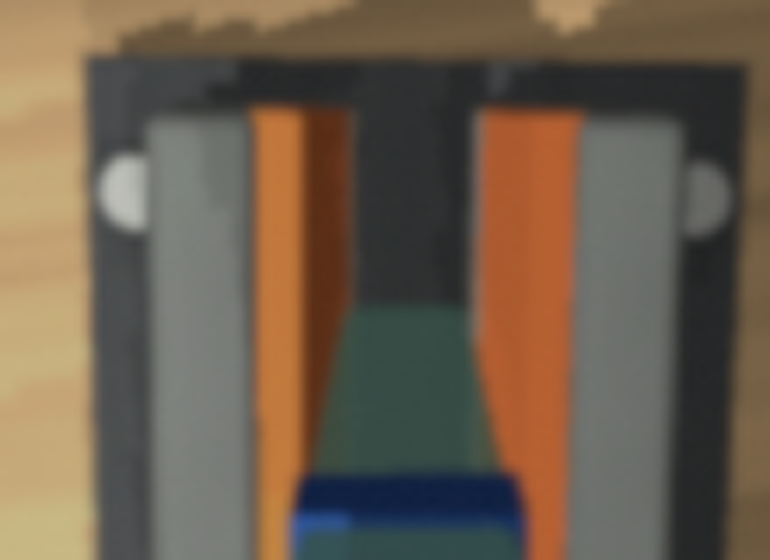

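```bash
python3 - <<'E'
from h import *
s,c=load('w72');R0=R.from_quat(s['ee_rot'])
q=lambda x,y:(265+(x+.5)/7-.5,120+(y+.5)/7-.5)
def t(x,y,z): return (R0.inv().apply(atz('wrist',*q(x,y),z,c)-s['eef_pos'])).round(4)
zt=s['eef_pos'][2]
print('jaw far',t(416,117,.042),'l/r outer',t(147,117,.042),t(685,117,.042))
print('slot bottom far',t(415,106,.03), 'lower',t((152+673)/2,450,.042))
print('pane top far edge',t(409,575,zt+.0377), 'pane bottom',t(408,305,zt-.0723))
print('base far',t(417,62,.009))
print(atz('wrist',*q(416,117),.042,c))
E
```

```text
jaw far [ 0.062  -0.0002  0.1433] l/r outer [ 0.062  -0.0279  0.1433] [0.062  0.0276 0.1433]
slot bottom far [ 0.0627 -0.0003  0.1553] lower [ 0.0276 -0.0005  0.1434]
pane top far edge [ 0.0504 -0.001  -0.0378] pane bottom [ 0.05   -0.001   0.0722]
base far [0.067  0.     0.1763]
[0.67663933 0.08851989 0.042     ]
```

play_rows(increments=[{"xyz": [0.0065, 0.003, 0.1], "twist": [0, 0, 0.001], "jaw": 0.0}, {"xyz": [0.0065, 0.003, 0.22], "twist": [0, 0, 0.001], "jaw": 0.0}, {"xyz": [0.0065, 0.003, 0.3], "twist": [0, 0, 0.001], "jaw": 0.0}, {"xyz": [0.0065, 0.003, 0.32], "twist": [0, 0, 0.001], "jaw": 0.0}, {"xyz": [0.0065, 0.003, 0.32], "twist": [0, 0, 0.001], "jaw": 0.0}])

```text
time: 6.55
eef_pos: [0.6176, 0.0939, 0.1225]
ee_rot: [0.998, -0.066, 0.0, -0.0]
force: [0.3, 0.1, -2.6]
finger_gap: 0.0094
```

```bash
python3 - <<'E'
from h import *
s,c=shot('wrist','w8')
crop('pics/w8.png','pics/w8c.png',265,120,375,200,7)
go([.6170,.0949,.0823],-7.5);print(s['force'],s['ft_torque'])
E
```

```text
pos [0.6179 0.0939 0.123 ] yaw [ 7.5800e+00  6.0000e-02 -1.7999e+02] xyz [-0.0051 -0.0045  0.2033] twist [-0.0001 -0.0003 -0.0004] t 6.6 F [-0.5 -0.8 -3.6] gap 0.0096
[ 0.3163731   0.10005277 -2.60447983] [-0.01227815  0.039805   -0.00741514]
```

View pics/w8c.png

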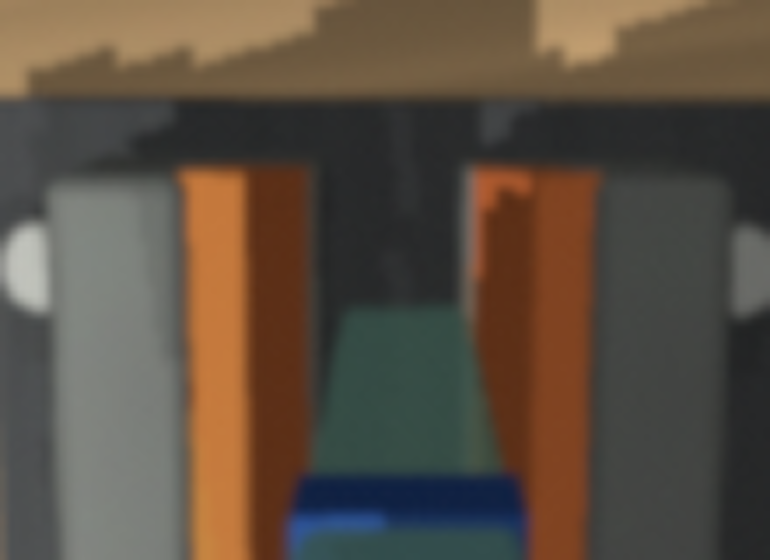

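```bash
python3 - <<'E'
from h import *
s,c=load('w8');R0=R.from_quat(s['ee_rot'])
q=lambda x,y:(265+(x+.5)/7-.5,120+(y+.5)/7-.5)
def t(x,y,z): return (R0.inv().apply(atz('wrist',*q(x,y),z,c)-s['eef_pos'])).round(4)
zt=s['eef_pos'][2]
print('jaw far',t(388,178,.042),'slot bottom far',t((312+465)/2,165,.03), 'lower',t((62+717)/2,500,.042))
print('pane top far edge',t(408,575,zt+.0377), 'pane bottom',t(407,305,zt-.0723))
print('base far',t(388,100,.009));print(sense()['eef_pos'])
E
```

```text
jaw far [ 0.0593 -0.0026  0.0806] slot bottom far [ 0.0597 -0.0027  0.0926] lower [ 0.033  -0.0025  0.0806]
pane top far edge [ 0.0504 -0.001  -0.0377] pane bottom [ 0.05   -0.0011  0.0723]
base far [ 0.0645 -0.0029  0.1136]
[0.6178616  0.09386592 0.12295366]
```

play_rows(increments=[{"xyz": [0, 0, 0], "twist": [0, 0, 0], "jaw": 0.0}, {"xyz": [0, 0, 0], "twist": [0, 0, 0], "jaw": 0.0}, {"xyz": [0, 0, 0], "twist": [0, 0, 0], "jaw": 0.0}])

```text
time: 6.98
eef_pos: [0.6176, 0.0937, 0.1226]
ee_rot: [0.998, -0.066, 0.0, -0.0]
force: [0.0, 0.4, -3.5]
finger_gap: 0.0097
```

```bash
python3 - <<'E'
from h import *
s,c=shot('wrist','w9')
crop('pics/w9.png','pics/w9c.png',265,120,375,200,7)
go([.6170,.0953,.0823],-7.5);print(s['qd'].round(4))
E
```

```text
pos [0.6175 0.0937 0.1225] yaw [ 7.5800e+00  2.0000e-02 -1.7999e+02] xyz [-0.0035 -0.0074  0.201 ] twist [-0.     -0.0001 -0.0005] t 7.025 F [ 0.2  0.7 -3.4] gap 0.0092
[ 0.0005  0.0027 -0.0005  0.0007  0.0001  0.0011  0.0017]
```

View pics/w9c.png

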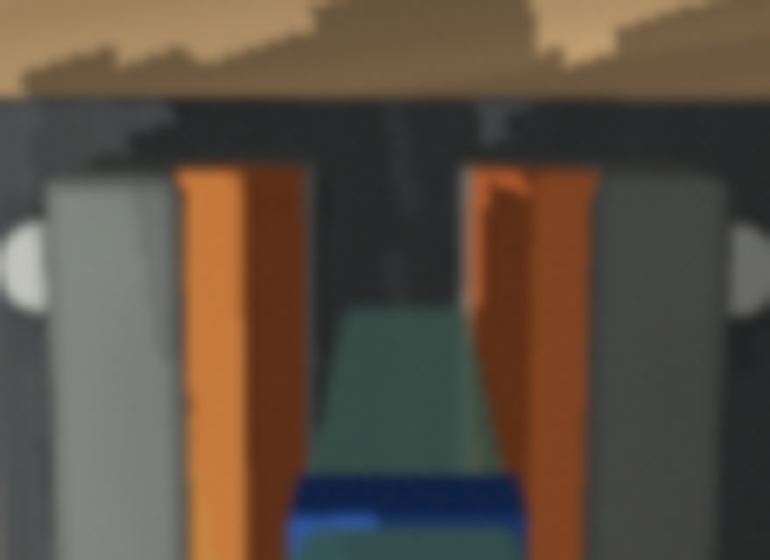

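play_rows(increments=[{"xyz": [-0.004, -0.008, 0.0], "twist": [0, 0, 0], "jaw": 0.0}, {"xyz": [-0.004, -0.008, 0.03], "twist": [0, 0, 0], "jaw": 0.0}, {"xyz": [-0.004, -0.008, 0.06], "twist": [0, 0, 0], "jaw": 0.0}, {"xyz": [-0.004, -0.008, 0.09], "twist": [0, 0, 0], "jaw": 0.0}, {"xyz": [-0.004, -0.008, 0.11], "twist": [0, 0, 0], "jaw": 0.0}])

```text
time: 7.65
eef_pos: [0.6166, 0.0953, 0.0996]
ee_rot: [0.998, -0.066, -0.0, 0.0]
force: [-0.2, -0.3, -3.3]
finger_gap: 0.0096
```

play_rows(increments=[{"xyz": [0, 0, 0.02], "twist": [0, 0, 0], "jaw": 0.0}, {"xyz": [0, 0, 0.035], "twist": [0, 0, 0], "jaw": 0.0}, {"xyz": [0, 0, 0.05], "twist": [0, 0, 0], "jaw": 0.0}, {"xyz": [0, 0, 0.06], "twist": [0, 0, 0], "jaw": 0.0}])

```text
time: 8.15
eef_pos: [0.6169, 0.0954, 0.0882]
ee_rot: [0.998, -0.066, 0.0, -0.0]
force: [0.0, -0.3, -2.6]
finger_gap: 0.0097
```

```bash
python3 - <<'E'
from h import *
s,c=shot('wrist','w10')
crop('pics/w10.png','pics/w10c.png',265,120,375,200,7)
go([.6168,.0953,.0823],-7.5);print(s['force'],s['ft_torque'])
E
```

```text
pos [0.6167 0.0954 0.088 ] yaw [ 7.59e+00 -1.00e-02  1.80e+02] xyz [0.0004 0.0004 0.0283] twist [ 0.      0.0001 -0.0005] t 8.2 F [ 0.4  0.2 -3.8] gap 0.0095
[ 0.03096176 -0.33622252 -2.60927635] [ 0.01380464  0.02014856 -0.00698767]
```

View pics/w10c.png

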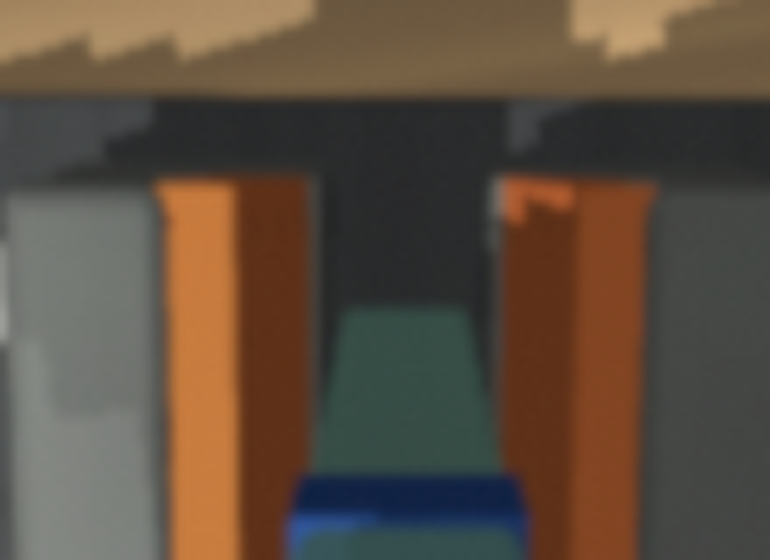

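play_rows(increments=[{"xyz": [0, 0, 0.015], "twist": [0, 0, 0], "jaw": 0.0}, {"xyz": [0, 0, 0.025], "twist": [0, 0, 0], "jaw": 0.0}, {"xyz": [0, 0, 0.03], "twist": [0, 0, 0], "jaw": 0.0}, {"xyz": [0, 0, 0.03], "twist": [0, 0, 0], "jaw": 0.0}])

```text
time: 8.7
eef_pos: [0.6169, 0.0954, 0.0824]
ee_rot: [0.998, -0.066, 0.0, -0.0]
force: [0.9, -0.2, -2.4]
finger_gap: 0.0098
```

play_rows(increments=[{"xyz": [0, 0, 0.004], "twist": [0, 0, 0], "jaw": 0.0}, {"xyz": [0, 0, 0.008], "twist": [0, 0, 0], "jaw": 0.0}, {"xyz": [0, 0, 0.008], "twist": [0, 0, 0], "jaw": 0.0}])

```text
time: 9.07
eef_pos: [0.6169, 0.0955, 0.0822]
ee_rot: [0.998, -0.066, 0.0, -0.0]
force: [-5.3, -0.2, 13.0]
finger_gap: 0.0097
```

```bash
python3 - <<'E'
from h import *
s,c=shot('wrist','w11');shot('side','s11')
crop('pics/w11.png','pics/w11c.png',265,120,375,200,7)
crop('pics/s11.png','pics/s11c.png',190,190,340,340,4)
go([.6168,.0953,.0823],-7.5);print(s['force'],s['ft_torque'])
E
```

```text
pos [0.6169 0.0955 0.0822] yaw [ 7.5900e+00  5.0000e-02 -1.7998e+02] xyz [-0.0002  0.0009 -0.0005] twist [-0.0001 -0.0002 -0.0005] t 9.175 F [-5.3 -1.1 13. ] gap 0.0095
[-5.33522463 -0.16922918 12.95118978] [-0.17434943  1.14700034 -0.0799599 ]
```

View pics/w11c.png

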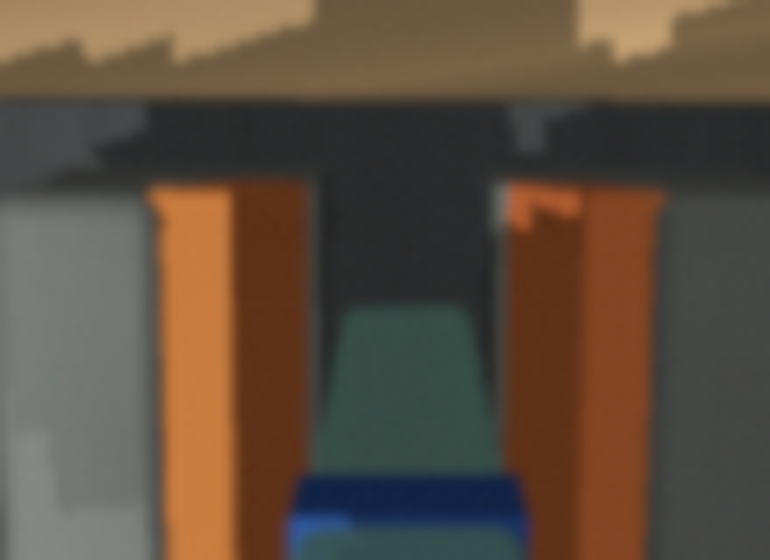

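View pics/s11c.png

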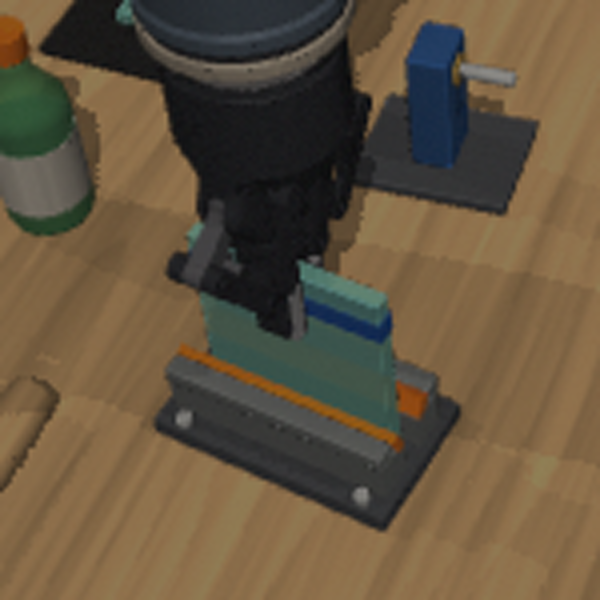

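```bash
python3 - <<'E'
from h import *
s,c=load('w11');R0=R.from_quat(s['ee_rot'])
q=lambda x,y:(265+(x+.5)/7-.5,120+(y+.5)/7-.5)
def t(x,y,z): return (R0.inv().apply(atz('wrist',*q(x,y),z,c)-s['eef_pos'])).round(4)
print('jaw far',t(405,190,.042),'bottom slot',t(408,178,.03),'base far',t(405,103,.009),'pane top',t(408,575,s['eef_pos'][2]+.0377))
print('pane bottom',t(405,305,.01))
E
```

```text
jaw far [ 0.0607 -0.0012  0.0402] bottom slot [ 0.0608 -0.001   0.0522] base far [ 0.0654 -0.0012  0.0732] pane top [ 0.0504 -0.001  -0.0377]
pane bottom [ 0.05   -0.0012  0.0722]
```

play_rows(increments=[{"xyz": [0, 0, -0.006], "twist": [0, 0, 0], "jaw": 0.15}, {"xyz": [0, 0, -0.006], "twist": [0, 0, 0], "jaw": 0.3}, {"xyz": [0, 0, -0.006], "twist": [0, 0, 0], "jaw": 0.4}, {"xyz": [0, 0, -0.006], "twist": [0, 0, 0], "jaw": 0.4}])

```text
time: 9.68
eef_pos: [0.6168, 0.0954, 0.0818]
ee_rot: [0.998, -0.066, -0.0, 0.0]
force: [0.6, -0.8, 0.2]
finger_gap: 0.0341
```

```bash
python3 - <<'E'
from h import *
s,c=shot('wrist','w12')
crop('pics/w12.png','pics/w12c.png',240,120,400,240,5)
go([.6168,.0953,.24],-7.5);print(s['force'],s['ft_torque'])
E
```

```text
pos [0.6168 0.0954 0.0818] yaw [ 7.59e+00 -1.00e-02  1.80e+02] xyz [-2.000e-04  4.000e-04 -7.912e-01] twist [ 0.      0.0001 -0.0005] t 9.725 F [-0.3  0.1  0.5] gap 0.0341
[ 0.5741113  -0.76645555  0.20719963] [-0.01601492  0.03377931  0.01343699]
```

View pics/w12c.png

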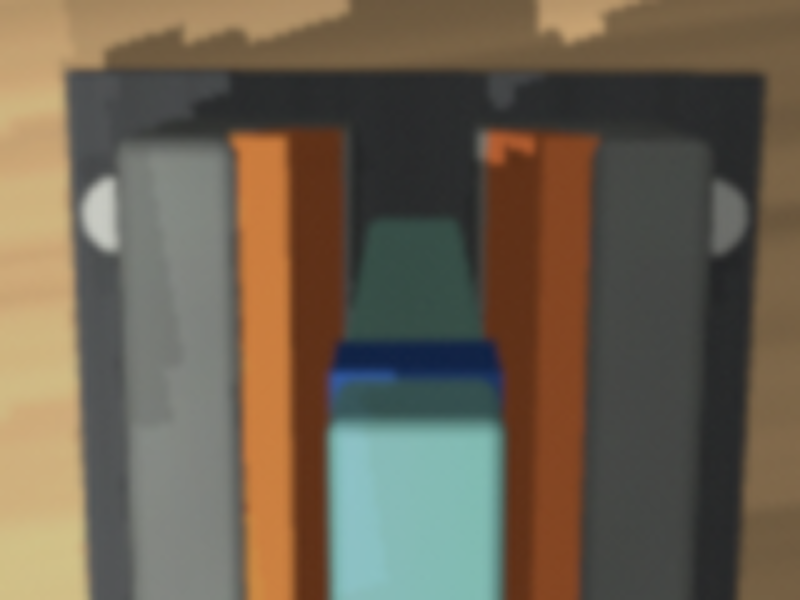

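play_rows(increments=[{"xyz": [0, 0, -0.15], "twist": [0, 0, 0], "jaw": 0.45}, {"xyz": [0, 0, -0.4], "twist": [0, 0, 0], "jaw": 0.6}, {"xyz": [0, 0, -0.7], "twist": [0, 0, 0], "jaw": 1}, {"xyz": [0, 0, -0.8], "twist": [0, 0, 0], "jaw": 1}])

```text
time: 10.22
eef_pos: [0.6183, 0.0956, 0.246]
ee_rot: [0.998, -0.066, 0.003, -0.001]
force: [0.4, -0.7, 0.0]
finger_gap: 0.0844
```

play_rows(increments=[{"xyz": [-0.06, 0.25, 0], "twist": [0, 0, 0], "jaw": 1}, {"xyz": [-0.1, 0.5, 0], "twist": [0, 0, 0], "jaw": 1}, {"xyz": [-0.14, 0.8, 0], "twist": [0, 0, 0], "jaw": 1}, {"xyz": [-0.16, 1, 0], "twist": [0, 0, 0], "jaw": 1}])

```text
time: 10.72
eef_pos: [0.5576, -0.1017, 0.2421]
ee_rot: [0.998, -0.067, -0.0, 0.0]
force: [0.6, -0.9, -0.1]
finger_gap: 0.0857
```

```bash
python3 - <<'E'
from h import *
s,c=shot('side','s13')
crop('pics/s13.png','pics/s13c.png',190,160,340,340,3.3)
go([.522,-.3155,.2],-59.2);print(s['q'])
E
```

```text
pos [ 0.5562 -0.1076  0.2421] yaw [ 8.0500e+00 -5.0000e-02  1.7976e+02] xyz [-0.0236  1.0523  0.2153] twist [ 0.0013 -0.0005  0.2842] t 10.775 F [-2.  -5.6 -0.3] gap 0.0853
[ 0.08515856  0.40376989  0.0173538   1.71483723 -0.00687776  1.02304565
 -1.60083697]
```

View pics/s13c.png

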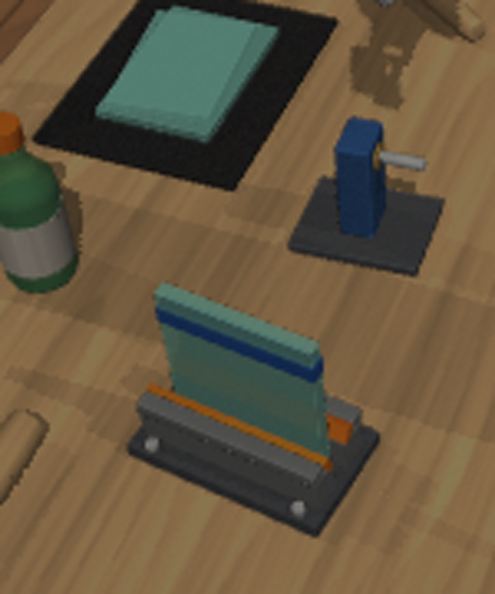

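play_rows(increments=[{"xyz": [-0.012, 0.3, 0], "twist": [0, 0, 0.05], "jaw": 1}, {"xyz": [-0.02, 0.55, 0.05], "twist": [0, 0, 0.11], "jaw": 1}, {"xyz": [-0.024, 0.8, 0.1], "twist": [0, 0, 0.17], "jaw": 1}, {"xyz": [-0.024, 0.95, 0.15], "twist": [0, 0, 0.23], "jaw": 1}, {"xyz": [-0.024, 1.0, 0.2], "twist": [0, 0, 0.284], "jaw": 1}])

```text
time: 11.4
eef_pos: [0.5267, -0.2987, 0.2015]
ee_rot: [0.869, -0.494, 0.0, 0.001]
force: [0.5, 0.9, -0.6]
finger_gap: 0.0854
```

play_rows(increments=[{"xyz": [0, 0, 0], "twist": [0, 0, 0], "jaw": 1}, {"xyz": [0, 0, 0], "twist": [0, 0, 0], "jaw": 1}])

```text
time: 11.65
eef_pos: [0.5281, -0.2953, 0.2021]
ee_rot: [0.873, -0.488, 0.0, -0.0]
force: [0.6, 0.0, 0.5]
finger_gap: 0.085
```

```bash
python3 - <<'E'
from h import *
s,c=shot('wrist','w14')
crop('pics/w14.png','pics/w14c.png',240,80,440,230,4)
go([.522,-.3155,.2],-59.2);print(s['qd'].round(3))
E
```

```text
pos [ 0.5281 -0.2953  0.2023] yaw [ 5.8450e+01  4.0000e-02 -1.7998e+02] xyz [0.0701 0.0791 0.0115] twist [-0.0002 -0.      0.0042] t 11.7 F [-0.5  0.4  0.2] gap 0.0855
[-0.002 -0.008 -0.005 -0.003 -0.    -0.003 -0.007]
```

View pics/w14.png

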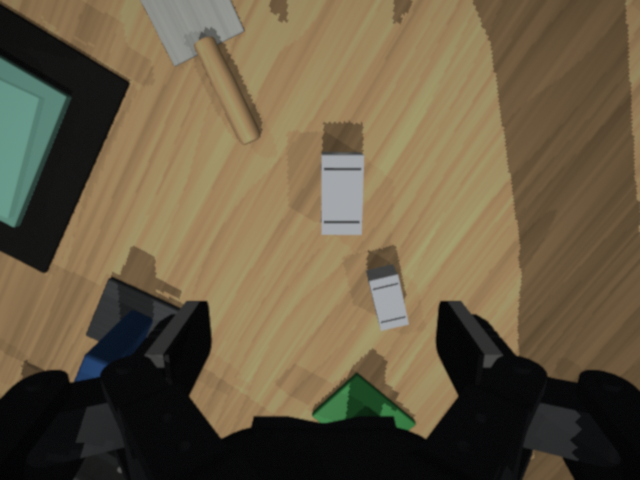

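View pics/w14c.png

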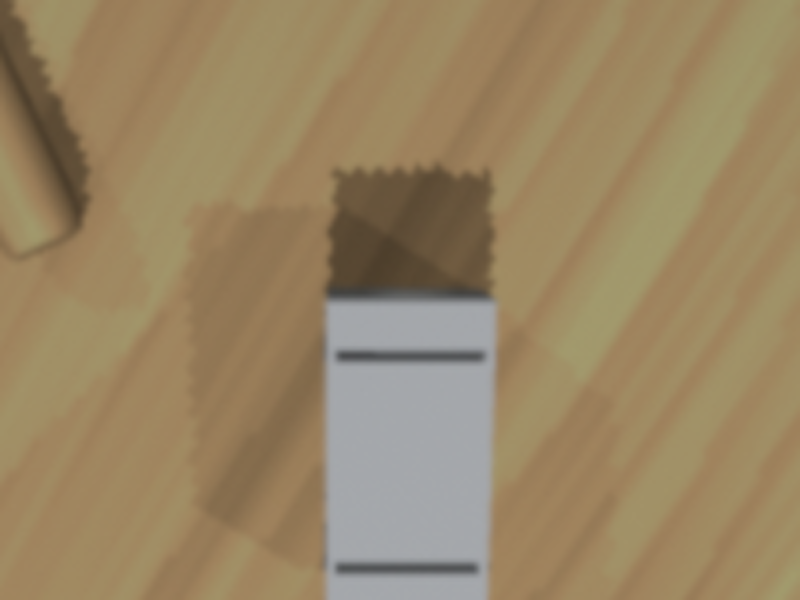

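```bash
python3 - <<'E'
from h import *
s,c=load('w14')
P=np.array([atz('wrist',u,v,.034,c)[:2] for u,v in[(321.6,153.9),(364,154.2),(362,235.2),(321,235.2)]])
print(P.mean(0),np.linalg.norm(P[0]-P[3]),np.linalg.norm(P[0]-P[1]));d=P[0]+P[1]-P[2]-P[3];print(np.degrees(np.arctan2(d[1],d[0])))
m=P.mean(0)
R0=R.from_quat(s['ee_rot']); m2=m-R0.apply([0,-.001,0])[:2];print('bias corr',m2)
go([m2[0],m2[1],.06],-58.8)
crop('pics/w14.png','pics/w14d.png',290,140,400,250,5)
E
```

```text
[ 0.52189954 -0.31509256] 0.0673106238010039 0.0337035258442282
-58.466850313589994
bias corr [ 0.52104761 -0.31561622]
pos [ 0.5281 -0.2953  0.2023] yaw [ 5.8450e+01  4.0000e-02 -1.7998e+02] xyz [0.0681 0.084  0.7115] twist [-0.0002 -0.      0.0019] t 11.7 F [-0.5  0.4  0.2] gap 0.0855
```

View pics/w14d.png

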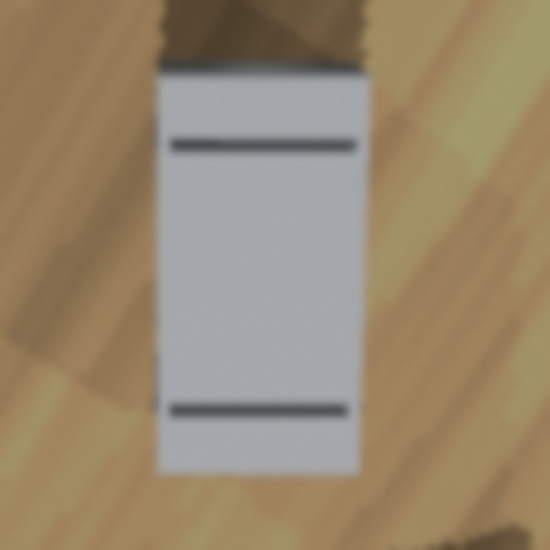

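play_rows(increments=[{"xyz": [0.068, 0.084, 0.2], "twist": [0, 0, 0.002], "jaw": 1}, {"xyz": [0.068, 0.084, 0.45], "twist": [0, 0, 0.002], "jaw": 1}, {"xyz": [0.068, 0.084, 0.65], "twist": [0, 0, 0.002], "jaw": 1}, {"xyz": [0.068, 0.084, 0.75], "twist": [0, 0, 0.002], "jaw": 1}, {"xyz": [0.068, 0.084, 0.75], "twist": [0, 0, 0.002], "jaw": 1}])

```text
time: 12.32
eef_pos: [0.52, -0.3154, 0.051]
ee_rot: [0.871, -0.492, -0.001, -0.0]
force: [-0.6, -0.1, 0.1]
finger_gap: 0.0856
```

```bash
python3 - <<'E'
from h import *
s,c=shot('wrist','w15')
go([.5212,-.3155,.003],-58.8)
E
```

```text
pos [ 0.5206 -0.3161  0.0522] yaw [  58.95   -0.   -179.97] xyz [-0.0008 -0.0038  0.2459] twist [-0.0001  0.0001 -0.0008] t 12.375 F [0.1 0.7 0.2] gap 0.0852
```

View pics/w15.png

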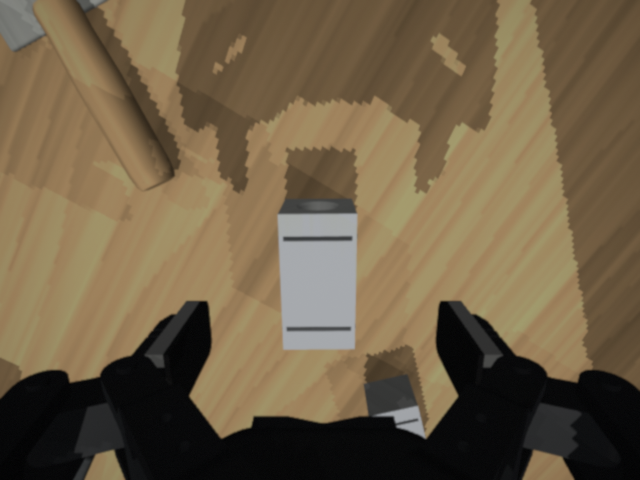

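play_rows(increments=[{"xyz": [0, -0.004, 0.12], "twist": [0, 0, 0], "jaw": 1}, {"xyz": [0, -0.004, 0.2], "twist": [0, 0, 0], "jaw": 1}, {"xyz": [0, -0.004, 0.235], "twist": [0, 0, 0], "jaw": 0.9}, {"xyz": [0, -0.004, 0.24], "twist": [0, 0, 0], "jaw": 0.7}, {"xyz": [0, -0.004, 0.24], "twist": [0, 0, 0], "jaw": 0.5}])

```text
time: 13.0
eef_pos: [0.5212, -0.3164, 0.0044]
ee_rot: [0.87, -0.493, 0.0, 0.0]
force: [-0.2, 0.7, -0.1]
finger_gap: 0.0437
```

play_rows(increments=[{"xyz": [0, 0, 0], "twist": [0, 0, 0], "jaw": 0.2}, {"xyz": [0, 0, 0], "twist": [0, 0, 0], "jaw": 0.2}, {"xyz": [0, 0, 0], "twist": [0, 0, 0], "jaw": 0.2}, {"xyz": [0, 0, 0], "twist": [0, 0, 0], "jaw": 0.2}], squeeze=70)

```text
time: 13.5
eef_pos: [0.5214, -0.3165, 0.0048]
ee_rot: [0.87, -0.493, 0.001, -0.0]
force: [-1.5, 1.1, 5.8]
finger_gap: 0.0331
```

```bash
python3 - <<'E'
from h import *
s,c=shot('wrist','w16')
go([.5212,-.3155,.003],-58.8);print(s['q'])
E
```

```text
pos [ 0.5214 -0.3165  0.0047] yaw [5.9070e+01 7.0000e-02 1.7996e+02] xyz [-0.0049 -0.0018  0.0087] twist [-0.0002 -0.0004 -0.0015] t 13.55 F [-0.4  0.1  7.7] gap 0.0333
[ 0.35509642  0.76031379  0.18418426  1.83693909 -0.23830205  0.56424362
 -1.91018881]
```

View pics/w16.png

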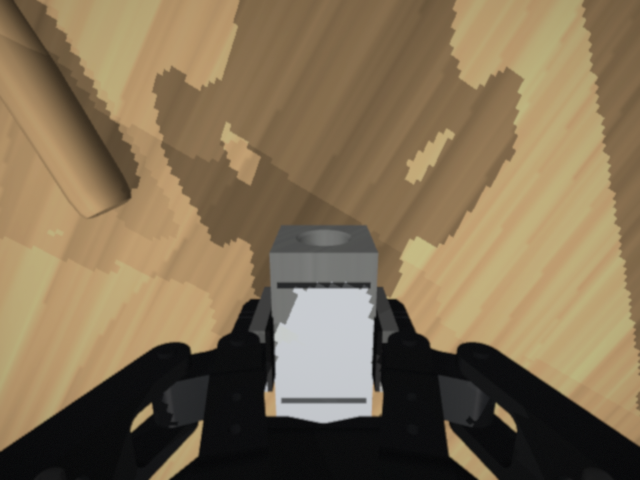

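```bash
python3 - <<'E'
from h import *
s,c=load('w16');R0=R.from_quat(s['ee_rot'])
t=lambda u,v,z:(R0.inv().apply(atz('wrist',u,v,z,c)-s['eef_pos'])).round(4)
for p in[(270,252),(378,252),(323,252)]: print('front top',t(*p,.034))
print('rear line',t(324,401,.034),'front line',t(324,286,.034),'tool side',t(285,226,.001))
crop('pics/w16.png','pics/w16c.png',250,210,400,310,5)
go([.521,-.3165,.155],-58.8)
E
```

```text
front top [ 0.0322 -0.0166 -0.0292]
front top [ 0.0322  0.0171 -0.0292]
front top [ 0.0322 -0.     -0.0292]
rear line [-0.0232  0.0004 -0.0293] front line [ 0.0207  0.0003 -0.0292] tool side [ 0.0318 -0.015   0.0038]
pos [ 0.5214 -0.3165  0.0047] yaw [5.9070e+01 7.0000e-02 1.7996e+02] xyz [-3.000e-04  1.100e-03 -7.513e-01] twist [-0.0002 -0.0004 -0.0015] t 13.55 F [-0.4  0.1  7.7] gap 0.0333
```

play_rows(increments=[{"xyz": [0, 0, -0.1], "twist": [0, 0, 0], "jaw": 0.2}, {"xyz": [0, 0, -0.35], "twist": [0, 0, 0], "jaw": 0.2}, {"xyz": [0, 0, -0.65], "twist": [0, 0, 0], "jaw": 0.2}, {"xyz": [0, 0, -0.75], "twist": [0, 0, 0], "jaw": 0.2}, {"xyz": [0, 0, -0.75], "twist": [0, 0, 0], "jaw": 0.2}])

```text
time: 14.18
eef_pos: [0.5216, -0.3166, 0.1555]
ee_rot: [0.87, -0.493, 0.002, -0.0]
force: [0.2, 0.5, -1.3]
finger_gap: 0.0328
```

```bash
python3 - <<'E'
from h import *
s,c=shot('wrist','w17');R0=R.from_quat(s['ee_rot'])
crop('pics/w17.png','pics/w17c.png',250,200,400,310,5)
go([.500,-.103,.155],3.3);print(s['force'])
E
```

```text
pos [ 0.5209 -0.316   0.1539] yaw [5.906e+01 3.000e-02 1.800e+02] xyz [-0.9673 -0.4579 -0.0056] twist [-1.000e-04 -2.000e-04 -3.464e-01] t 14.225 F [ 0.5  0.9 -2. ] gap 0.033
[ 0.2196571   0.48778667 -1.32738482]
```

View pics/w17c.png

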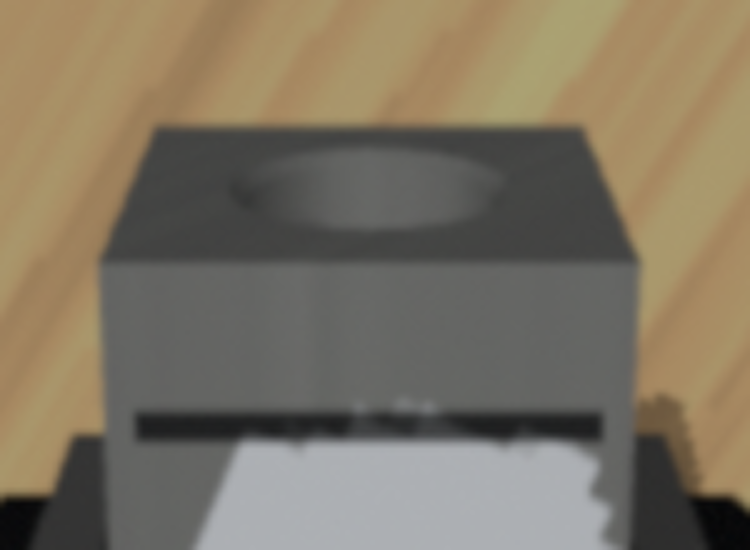

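play_rows(increments=[{"xyz": [-0.2, -0.1, 0], "twist": [0, 0, -0.05], "jaw": 0.2}, {"xyz": [-0.45, -0.22, 0], "twist": [0, 0, -0.1], "jaw": 0.2}, {"xyz": [-0.7, -0.33, 0], "twist": [0, 0, -0.16], "jaw": 0.2}, {"xyz": [-0.9, -0.42, 0], "twist": [0, 0, -0.22], "jaw": 0.2}, {"xyz": [-0.967, -0.458, 0], "twist": [0, 0, -0.27], "jaw": 0.2}])

```text
time: 14.85
eef_pos: [0.4986, -0.0997, 0.1522]
ee_rot: [0.996, -0.086, -0.002, -0.001]
force: [0.7, -0.4, -1.9]
finger_gap: 0.0331
```

play_rows(increments=[{"xyz": [0, 0, 0], "twist": [0, 0, -0.04], "jaw": 0.2}, {"xyz": [0, 0, 0], "twist": [0, 0, -0.076], "jaw": 0.2}, {"xyz": [0, 0, 0], "twist": [0, 0, -0.076], "jaw": 0.2}, {"xyz": [0, 0, 0], "twist": [0, 0, -0.076], "jaw": 0.2}])

```text
time: 15.35
eef_pos: [0.4996, -0.1032, 0.153]
ee_rot: [1.0, 0.027, -0.001, -0.0]
force: [-0.1, 0.8, -0.1]
finger_gap: 0.0328
```

```bash
python3 - <<'E'
from h import *
s,c=shot('wrist','w18')
crop('pics/w18.png','pics/w18c.png',220,60,440,260,3.6)
go([.500,-.103,.0577],3.3);print(s['force'])
E
```

```text
pos [ 0.4997 -0.1032  0.1532] yaw [-3.0900e+00 -7.0000e-02 -1.7998e+02] xyz [ 0.0021 -0.0006  0.4776] twist [-0.0001  0.0004 -0.0012] t 15.4 F [ 0.7 -0.1 -0.6] gap 0.0329
[-0.05334095  0.7612554  -0.14525697]
```

View pics/w18c.png

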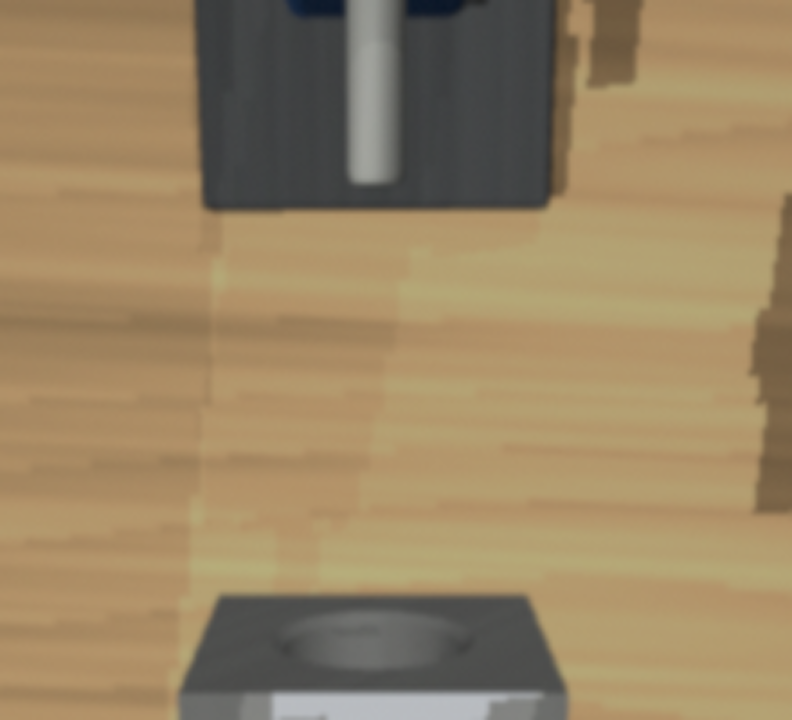

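```bash
python3 - <<'E'
from h import *
s,c=load('w18');R0=R.from_quat(s['ee_rot']);zt=s['eef_pos'][2]
q=lambda x,y:(220+(x+.5)/3.6-.5,60+(y+.5)/3.6-.5)
def t(x,y,z): return (R0.inv().apply(atz('wrist',*q(x,y),z,c)-s['eef_pos'])).round(4)
print('tip',t(373,183,.07),'tip top',t(374,183,.0745),'pin up',t(374,20,.07))
print('front top',t(373.5,692,zt+.0293),'bottom',t(373,597,zt-.0045),'hole c',t(373,640,zt+.0123))
print('plate front L/R',t(205,207,.008),t(550,207,.008), t(195,10,.008),t(556,10,.008))
print('tip world',atz('wrist',*q(373,183),.07,c))
E
```

```text
tip [ 0.0781 -0.0009  0.0829] tip top [ 0.078  -0.0008  0.0784] pin up [ 0.1014 -0.0008  0.0828]
front top [ 0.033  -0.001  -0.0294] bottom [ 0.0325 -0.001   0.0044] hole c [ 0.0326 -0.001  -0.0124]
plate front L/R [ 0.0753 -0.0343  0.1449] [0.0754 0.0344 0.1449] [ 0.1114 -0.035   0.1448] [0.1114 0.0342 0.1448]
tip world [ 0.57739043 -0.09806721  0.07      ]
```

play_rows(increments=[{"xyz": [0, 0, 0.15], "twist": [0, 0, 0], "jaw": 0.2}, {"xyz": [0, 0, 0.35], "twist": [0, 0, 0], "jaw": 0.2}, {"xyz": [0, 0, 0.46], "twist": [0, 0, 0], "jaw": 0.2}, {"xyz": [0, 0, 0.477], "twist": [0, 0, 0], "jaw": 0.2}, {"xyz": [0, 0, 0.477], "twist": [0, 0, 0], "jaw": 0.2}])

```text
time: 16.02
eef_pos: [0.5003, -0.1032, 0.0588]
ee_rot: [1.0, 0.028, 0.0, 0.0]
force: [0.8, 0.4, -1.0]
finger_gap: 0.0331
```

```bash
python3 - <<'E'
from h import *
s,c=shot('wrist','w19');shot('side','s19')
crop('pics/w19.png','pics/w19c.png',220,60,440,260,3.6)
crop('pics/s19.png','pics/s19c.png',260,160,380,260,6)
go([.57,-.103,.0577],3.3);print(s['force'])
E
```

```text
pos [ 0.5008 -0.1033  0.0594] yaw [-3.1900e+00  9.0000e-02  1.7999e+02] xyz [0.3456 0.0177 0.0093] twist [ 0.0001 -0.0005 -0.0006] t 16.125 F [ 0.8 -0.3 -0.6] gap 0.0331
[ 0.76208179  0.37981741 -1.03020386]
```

View pics/w19c.png

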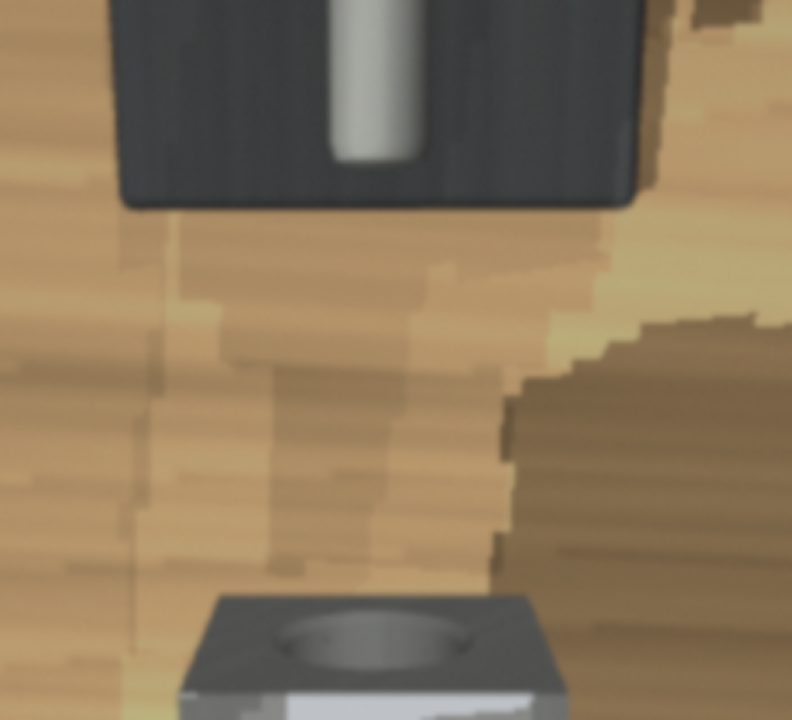

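View pics/s19c.png

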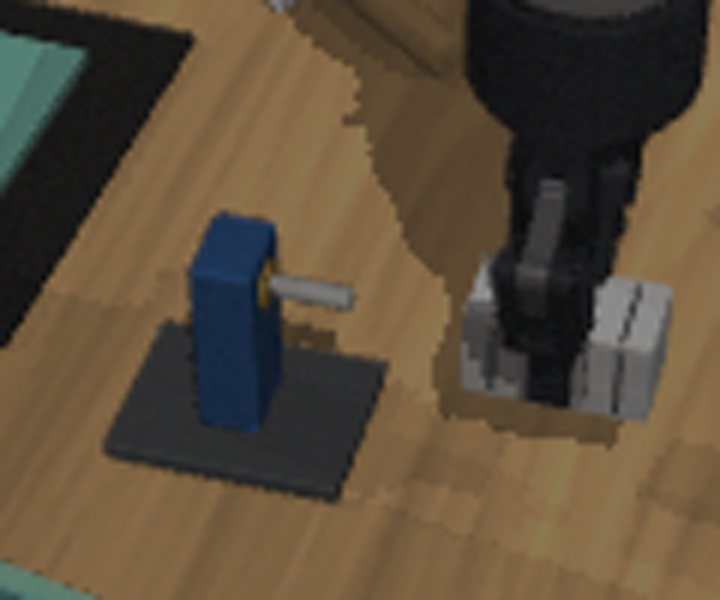

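play_rows(increments=[{"xyz": [0, 0.001, 0.008], "twist": [0, 0, 0], "jaw": 0.2}, {"xyz": [0.06, 0.001, 0.008], "twist": [0, 0, 0], "jaw": 0.2}, {"xyz": [0.13, 0.001, 0.008], "twist": [0, 0, 0], "jaw": 0.2}, {"xyz": [0.18, 0.001, 0.008], "twist": [0, 0, 0], "jaw": 0.2}, {"xyz": [0.19, 0.001, 0.008], "twist": [0, 0, 0], "jaw": 0.2}])

```text
time: 16.75
eef_pos: [0.5391, -0.1011, 0.0568]
ee_rot: [1.0, 0.028, 0.0, -0.0]
force: [-0.7, 0.7, -1.6]
finger_gap: 0.0332
```

play_rows(increments=[{"xyz": [0.02, 0, 0], "twist": [0, 0, 0], "jaw": 0.2}, {"xyz": [0.04, 0, 0], "twist": [0, 0, 0], "jaw": 0.2}, {"xyz": [0.055, 0, 0], "twist": [0, 0, 0], "jaw": 0.2}, {"xyz": [0.06, 0, 0], "twist": [0, 0, 0], "jaw": 0.2}])

```text
time: 17.25
eef_pos: [0.5502, -0.1006, 0.0569]
ee_rot: [1.0, 0.028, 0.0, -0.0]
force: [0.1, 0.1, -1.5]
finger_gap: 0.0329
```

```bash
python3 - <<'E'
from h import *
s,c=shot('wrist','w20');shot('side','s20')
crop('pics/w20.png','pics/w20c.png',220,60,440,260,3.6)
crop('pics/s20.png','pics/s20c.png',260,160,380,260,6)
go([.571,-.0993,.0577],3.3);print(s['force'],s['ft_torque'])
E
```

```text
pos [ 0.55   -0.1006  0.0569] yaw [  -3.21   -0.   -180.  ] xyz [ 0.105  -0.0008 -0.0041] twist [-0.      0.     -0.0005] t 17.35 F [-0.2 -0.4 -0.6] gap 0.0328
[ 0.09831366  0.11543555 -1.48704029] [ 0.05951185 -0.0010665   0.02500337]
```

View pics/w20c.png

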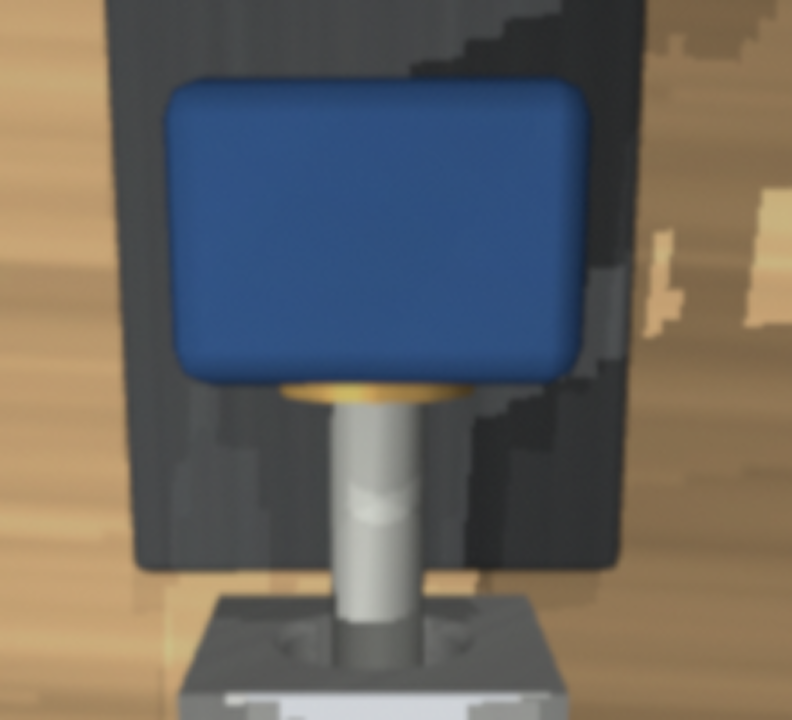

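View pics/s20c.png

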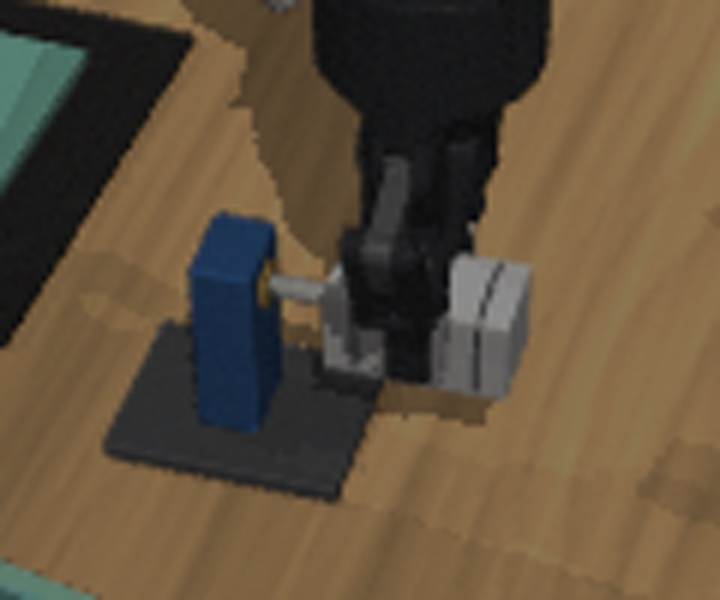

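play_rows(increments=[{"xyz": [0.03, 0, -0.003], "twist": [0, 0, 0], "jaw": 0.2}, {"xyz": [0.06, 0, -0.003], "twist": [0, 0, 0], "jaw": 0.2}, {"xyz": [0.09, 0, -0.003], "twist": [0, 0, 0], "jaw": 0.2}, {"xyz": [0.11, 0, -0.003], "twist": [0, 0, 0], "jaw": 0.2}, {"xyz": [0.118, 0, -0.003], "twist": [0, 0, 0], "jaw": 0.2}])

```text
time: 17.98
eef_pos: [0.5738, -0.0992, 0.0574]
ee_rot: [1.0, 0.028, -0.0, -0.0]
force: [0.2, -0.2, -1.5]
finger_gap: 0.0335
```

play_rows(increments=[{"xyz": [0, 0, 0], "twist": [0, 0, 0], "jaw": 0.2}, {"xyz": [0, 0, 0], "twist": [0, 0, 0], "jaw": 0.2}])

```text
time: 18.23
eef_pos: [0.5734, -0.0993, 0.0575]
ee_rot: [1.0, 0.028, -0.0, -0.0]
force: [-0.0, -0.1, -2.0]
finger_gap: 0.0332
```

```bash
python3 - <<'E'
from h import *
s,c=shot('wrist','w21')
crop('pics/w21.png','pics/w21c.png',220,60,440,260,3.6)
go([.50,-.1033,.0577],3.3);print(s['force'],s['ft_torque'])
E
```

```text
pos [ 0.5734 -0.0993  0.0575] yaw [-3.21e+00 -1.00e-02  1.80e+02] xyz [-0.3675 -0.0008 -0.0009] twist [ 0.      0.0001 -0.0005] t 18.275 F [-0.2  0.2 -1. ] gap 0.0327
[-0.02930456 -0.08551736 -1.95626801] [0.02550913 0.00457527 0.07594595]
```

View pics/w21c.png

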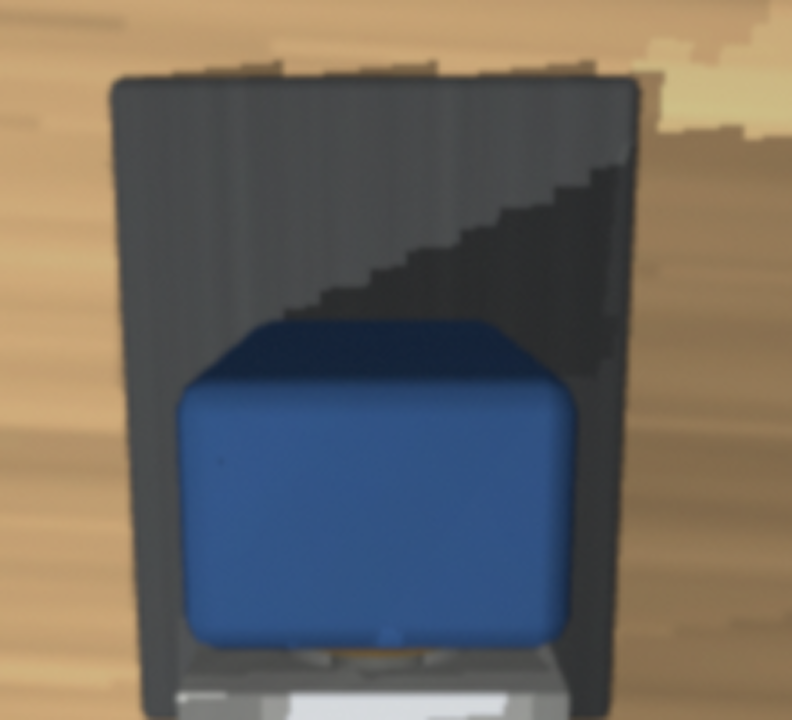

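play_rows(increments=[{"xyz": [-0.04, 0, 0], "twist": [0, 0, 0], "jaw": 0.2}, {"xyz": [-0.1, 0, 0], "twist": [0, 0, 0], "jaw": 0.2}, {"xyz": [-0.2, 0, 0], "twist": [0, 0, 0], "jaw": 0.2}, {"xyz": [-0.31, 0, 0], "twist": [0, 0, 0], "jaw": 0.2}, {"xyz": [-0.367, 0, 0], "twist": [0, 0, 0], "jaw": 0.2}])

```text
time: 18.9
eef_pos: [0.4984, -0.1036, 0.0576]
ee_rot: [1.0, 0.028, -0.001, 0.0]
force: [-0.1, -0.1, -1.2]
finger_gap: 0.0331
```

```bash
python3 - <<'E'
from h import *
import glob
D=[load(f[5:-4])[0] for f in glob.glob('pics/*.pkl')]
s=sense();D.append(s)
go([.50,-.1033,.0577],3.3);print(s['force'],s['q'].round(3))
for d in D: print(d['q'].round(2), d['eef_pos'].round(3))
E
```

```text
pos [ 0.4984 -0.1036  0.0576] yaw [-3.19e+00 -6.00e-02  1.80e+02] xyz [ 0.008  -0.0012 -0.0004] twist [-0.      0.0003 -0.0006] t 18.9 F [-0.1 -0.1 -1.2] gap 0.0331
[-0.06553017 -0.14362061 -1.1750193 ] [ 0.14   0.57  -0.04   2.063  0.045  0.51  -1.448]
[-0.22  0.54 -0.01  1.64  0.01  0.96 -1.94] [0.615 0.095 0.185]
[-0.53  0.5  -0.1   1.7   0.06  0.94 -2.08] [0.523 0.295 0.188]
[-0.22  0.65 -0.02  1.74  0.01  0.75 -1.95] [0.617 0.095 0.088]
[-0.22  0.66 -0.02  1.74  0.02  0.74 -1.95] [0.617 0.096 0.082]
[-0.22  0.66 -0.02  1.74  0.02  0.74 -1.95] [0.617 0.095 0.082]
[-0.22  0.54 -0.02  1.64  0.01  0.96 -1.94] [0.616 0.096 0.186]
[-0.22  0.54 -0.02  1.64  0.01  0.96 -1.94] [0.615 0.096 0.186]
[ 0.36  0.76  0.18  1.84 -0.24  0.56 -1.91] [ 0.521 -0.317  0.005]
[ 0.34  0.69  0.21  1.81 -0.22  0.66 -1.92] [ 0.52  -0.315  0.051]
[-0.22  0.54 -0.02  1.64  0.01  0.96 -1.93] [0.615 0.096 0.185]
[-0.22  0.61 -0.02  1.71  0.01  0.83 -1.94] [0.618 0.094 0.123]
[ 0.09  0.4   0.02  1.71 -0.01  1.02 -1.6 ] [ 0.558 -0.102  0.242]
[ 0.12  0.62 -0.04  1.94  0.04  0.59 -1.46] [ 0.55  -0.101  0.057]
[ 
[... 476 characters left out ...]
.27  1.68 -0.16  0.97 -2.  ] [ 0.528 -0.295  0.202]
[-0.22  0.61 -0.02  1.71  0.01  0.83 -1.94] [0.618 0.094 0.123]
[-0.53  0.62 -0.09  1.8   0.08  0.72 -2.1 ] [0.523 0.296 0.087]
[ 0.47  0.46 -0.02  1.59  0.01  1.09 -0.71] [ 0.525 -0.311  0.251]
[-0.22  0.54 -0.01  1.64  0.01  0.96 -1.94] [0.616 0.093 0.184]
[-0.53  0.44 -0.1   1.62  0.05  1.08 -2.09] [0.519 0.296 0.251]
[-0.22  0.54 -0.02  1.64  0.01  0.96 -1.94] [0.615 0.096 0.185]
[-0.22  0.36 -0.06  1.76  0.02  1.02 -1.73] [0.532 0.094 0.251]
[ 0.12  0.62 -0.04  1.94  0.04  0.59 -1.46] [ 0.55  -0.101  0.057]
[-0.53  0.5  -0.1   1.7   0.06  0.94 -2.08] [0.524 0.296 0.189]
[ 0.14  0.57 -0.04  2.06  0.04  0.51 -1.45] [ 0.498 -0.104  0.058]
```

```bash
python3 - <<'E'
from h import *
import glob
from scipy.optimize import least_squares
D=[load(f[5:-4])[0] for f in glob.glob('pics/*.pkl')];D.append(sense())
D=[d for d in D if abs(d['q'][2])<.07]
Q=np.array([d['q'] for d in D]);P=np.array([d['eef_pos'] for d in D]);rr=np.hypot(P[:,0],P[:,1])
def f(p):
    a,a2,b,b2,c,h=p;s=Q[:,1]+Q[:,3]
    return np.r_[c+a*np.sin(Q[:,1])+a2*np.cos(Q[:,1])+b*np.sin(s)-b2*np.cos(s)-rr, h+a*np.cos(Q[:,1])-a2*np.sin(Q[:,1])+b*np.cos(s)+b2*np.sin(s)-P[:,2]]
o=least_squares(f,[.4,0,.4,0,.08,0]);print(o.x.round(3),np.abs(o.fun).max())
Dv=np.array([d['q'][[1,3,5]].sum() for d in D]);print(Dv.min(),Dv.max())
E
```

```text
[ 0.587 -0.     0.391  0.001  0.001 -0.096] 0.0006390454265308154
3.140795735966663 3.1442877422945226
```

play_rows(increments=[{"xyz": [0, 0, -0.2], "twist": [0, 0, 0], "jaw": 0.2}, {"xyz": [0, 0, -0.45], "twist": [0, 0, 0], "jaw": 0.2}, {"xyz": [0, 0, -0.75], "twist": [0, 0, 0], "jaw": 0.2}, {"xyz": [0, 0, -1], "twist": [0, 0, 0], "jaw": 0.2}])

```text
time: 19.4
eef_pos: [0.5002, -0.1034, 0.26]
ee_rot: [1.0, 0.028, 0.001, 0.0]
force: [1.2, -0.5, -2.1]
finger_gap: 0.0331
```

play_rows(increments=[{"xyz": [0.15, 0, -0.3], "twist": [0, 0, 0], "jaw": 0.2}, {"xyz": [0.3, 0, -0.6], "twist": [0, 0, 0], "jaw": 0.2}, {"xyz": [0.4, 0, -0.85], "twist": [0, 0, 0], "jaw": 0.2}, {"xyz": [0.5, 0, -1], "twist": [0, 0, 0], "jaw": 0.2}])

```text
time: 19.9
eef_pos: [0.601, -0.0978, 0.4609]
ee_rot: [1.0, 0.028, 0.002, 0.0]
force: [1.7, 0.9, -2.2]
finger_gap: 0.0333
```

play_rows(increments=[{"xyz": [0.15, 0, -0.15], "twist": [0, 0.05, 0], "jaw": 0.2}, {"xyz": [0.3, 0, -0.3], "twist": [0, 0.1, 0], "jaw": 0.2}, {"xyz": [0.42, 0, -0.45], "twist": [0, 0.15, 0], "jaw": 0.2}, {"xyz": [0.55, 0, -0.6], "twist": [0, 0.2, 0], "jaw": 0.2}, {"xyz": [0.65, 0, -0.7], "twist": [0, 0.25, 0], "jaw": 0.2}])

```text
time: 20.52
eef_pos: [0.7304, -0.0905, 0.5998]
ee_rot: [0.922, 0.026, 0.386, -0.01]
force: [0.1, 0.6, -2.3]
finger_gap: 0.033
```

```bash
python3 - <<'E'
from h import *
s=sense();R0=R.from_quat(s['ee_rot']);print(s['eef_pos'],s['q'].round(3),s['time'],s['finger_gap'],s['force']);print(R0.as_matrix().round(3))
q=s['q'];S=q[1]+q[3]
rw=.587*np.sin(q[1])+.391*np.sin(S);r0=np.hypot(*s['eef_pos'][:2]);zz=R0.as_matrix()[:,2];d=(r0-rw)/np.hypot(zz[0],zz[1]);print('d',d,'check H',d-.096, 'z pred',d-.096+.587*np.cos(q[1])+.391*np.cos(S)+d*zz[2])
E
```

```text
[ 0.73035709 -0.09051216  0.59978814] [ 0.184  0.158 -0.08   1.395 -0.146  0.809 -1.346] 20.525 0.033041488960051185 [ 0.12725355  0.56793893 -2.29315559]
[[ 0.701  0.056  0.711]
 [ 0.04  -0.998  0.039]
 [ 0.712  0.001 -0.702]]
d 0.3550671574113437 check H 0.2590671574113437 z pred 0.5963916617234823
```

play_rows(increments=[{"xyz": [0.15, 0, -0.14], "twist": [0, 0.03, 0], "jaw": 0.2}, {"xyz": [0.33, 0, -0.3], "twist": [0, 0.06, 0], "jaw": 0.2}, {"xyz": [0.52, 0, -0.46], "twist": [0, 0.09, 0], "jaw": 0.2}, {"xyz": [0.69, 0, -0.61], "twist": [0, 0.125, 0], "jaw": 0.2}])

```text
time: 21.02
eef_pos: [0.7407, -0.0898, 0.7834]
ee_rot: [0.83, 0.023, 0.557, -0.015]
force: [0.7, 0.0, -1.3]
finger_gap: 0.0332
```

```bash
python3 - <<'E'
from h import *
s=sense();R0=R.from_quat(s['ee_rot']);print(s['q'].round(3))
y=np.radians(3.3);Rt=R.from_matrix(np.array([[0,0,1],[np.sin(y)*np.cos(y),-np.cos(y)**2,np.sin(y)],[1,0,0]]) if 0 else np.column_stack([[0,0,1],[np.sin(y),-np.cos(y),0],[np.cos(y),np.sin(y),0]]))
print(R0.as_matrix().round(3))
go([.755,-.089,.965],Rt=Rt)
E
```

```text
[ 0.242  0.059 -0.102  1.339 -0.323  0.595 -1.22 ]
[[ 0.379  0.056  0.924]
 [ 0.022 -0.998  0.052]
 [ 0.925  0.    -0.379]]
pos [ 0.7407 -0.0898  0.7834] yaw [  -8.41   67.5  -172.24] xyz [ 8.672e-01  3.000e-04 -2.781e-01] twist [0.0005 0.1238 0.    ] t 21.025 F [ 0.7  0.  -1.3] gap 0.0332
```

```bash
cat >> h.py <<'E'
def upR(deg):
    y=np.radians(deg);return R.from_matrix(np.column_stack([[0,0,1],[np.sin(y),-np.cos(y),0],[np.cos(y),np.sin(y),0]]))
E
python3 - <<'E'
from h import *
go([.755,-.089,.955],Rt=upR(-6))
E
```

```text
pos [ 0.7407 -0.0898  0.7834] yaw [  -8.41   67.5  -172.24] xyz [ 8.209e-01  3.000e-04 -2.592e-01] twist [-0.0505  0.1235  0.0101] t 21.025 F [ 0.7  0.  -1.3] gap 0.0332
```

play_rows(increments=[{"xyz": [0.2, 0, -0.06], "twist": [-0.0125, 0.03, 0.0025], "jaw": 0.2}, {"xyz": [0.4, 0, -0.12], "twist": [-0.025, 0.06, 0.005], "jaw": 0.2}, {"xyz": [0.6, 0, -0.19], "twist": [-0.038, 0.09, 0.0075], "jaw": 0.2}, {"xyz": [0.82, 0, -0.26], "twist": [-0.05, 0.1235, 0.01], "jaw": 0.2}, {"xyz": [0.82, 0, -0.26], "twist": [-0.05, 0.1235, 0.01], "jaw": 0.2}])

```text
time: 21.65
eef_pos: [0.7553, -0.0877, 0.9545]
ee_rot: [0.707, -0.036, 0.706, 0.036]
force: [0.2, -0.4, -1.6]
finger_gap: 0.0331
```

```bash
python3 - <<'E'
from h import *
s=sense();R0=R.from_quat(s['ee_rot']);print(s['q'].round(3),s['qd'].round(3))
print(R0.as_matrix().round(4))
go([.755,-.089,.955],Rt=upR(-6))
E
```

```text
[ 0.069  0.033 -0.062  1.276  0.35   0.278 -1.906] [ 0.013  0.009  0.009  0.034 -0.143  0.042  0.133]
[[ 1.100e-03 -1.015e-01  9.948e-01]
 [ 9.000e-04 -9.948e-01 -1.015e-01]
 [ 1.000e+00  1.000e-03 -1.000e-03]]
pos [ 0.7553 -0.0877  0.9545] yaw [89.37 84.18 90.57] xyz [ 0.0024  0.0067 -0.0007] twist [-0.001   0.0003  0.0003] t 21.65 F [ 0.2 -0.4 -1.6] gap 0.0331
```

play_rows(increments=[{"xyz": [0, 0, 0], "twist": [0, 0, 0], "jaw": 0.2}, {"xyz": [0, 0, 0], "twist": [0, 0, 0], "jaw": 0.2}, {"xyz": [0, 0, 0], "twist": [0, 0, 0], "jaw": 0.2}, {"xyz": [0, 0, 0], "twist": [0, 0, 0], "jaw": 0.2}])

```text
time: 22.15
eef_pos: [0.756, -0.0894, 0.9524]
ee_rot: [0.708, -0.037, 0.705, 0.037]
force: [-0.1, 0.4, -1.8]
finger_gap: 0.0331
```

```bash
python3 - <<'E'
from h import *
s,c=shot('wrist','w30');shot('side','s30');shot('top','t30')
print(s['eef_pos'],R.from_quat(s['ee_rot']).as_matrix()[:,0].round(4),s['q'].round(3),s['qd'].round(3),s['finger_gap'],s['time'],s['force'])
crop('pics/s30.png','pics/s30c.png',60,140,460,440,2)
crop('pics/w30.png','pics/w30c.png',220,180,420,320,4)
E
```

```text
[ 0.75597659 -0.08944819  0.9524288 ] [ 4.4e-03 -4.0e-04  1.0e+00] [ 0.071  0.034 -0.062  1.277  0.346  0.279 -1.903] [-0.003 -0.002 -0.001 -0.002  0.005  0.    -0.005] 0.03307614775080716 22.15 [-0.14344566  0.35160988 -1.80341854]
```

View pics/w30c.png

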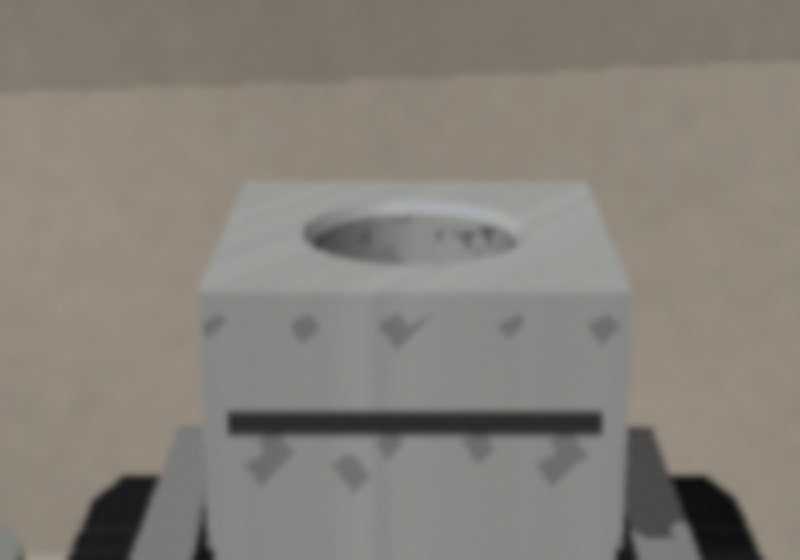

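View pics/s30c.png

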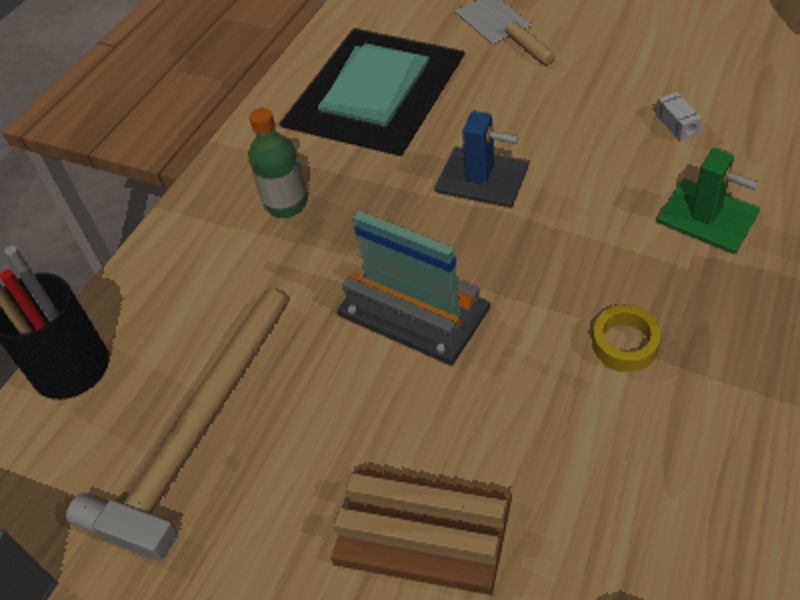

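View pics/t30.png

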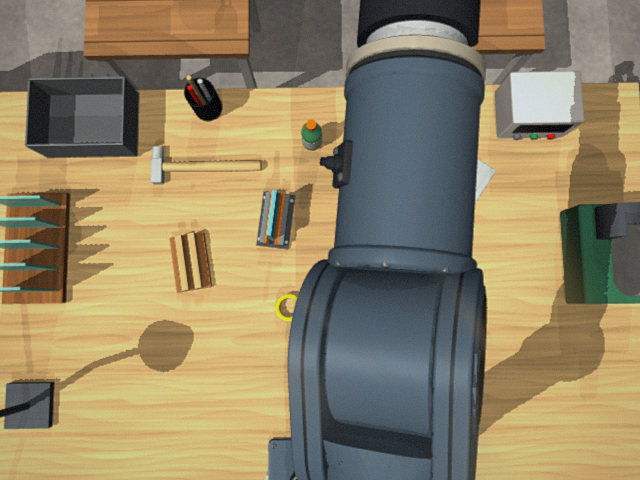

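```bash
python3 -c "
from plant import workorder
print(workorder.finish_job())"
```

```text
the job is handed in; nothing more can be done
None
```

The whole job is done and handed in at about 22 s of the 64 s allowed. No verdict comes back, so the results below are my own measurements.

- **Pane:** I lifted it from the wooden stand and lowered it into the grey block's slot. It touched the floor at the expected height (tool tip at 82 mm, up to 13 N), measured about 0.4 mm off centre along the slot, and I let go. The later side view shows it upright and seated.
- **Foot and gauge pin:** I gripped the larger foot (66 × 34 mm) and slid its hole end about 28 mm onto the 32 mm pin of the blue gauge. The force stayed under about 2 N, so it was the holed end. I then drew it off again.
- **Final hold:** The foot is still in the gripper (gap 33 mm), about 0.95 m up and clear of everything. The hole points up to within about 0.3°.
- **Bystanders:** In the last pictures the tape, bottle, hammer and scraper look unmoved, though the arm partly covers the scraper and tape in the top view.

**Checks that disagreed:** One wrist picture taken while the arm was still settling put the block about 3 mm off. Pictures taken once it was still agreed to within about 1 mm, and I used those.

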